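# Put the hook-in lid back on the shoebox and fasten its clasp

### The job

Close the black shoebox: pick up its loose lid, hook the lid's two back tongues under the box's overhanging lip with the front edge held up, then lower the front gently, not letting it drop, and press it down until it clicks home flat on the rim. Then swing the chrome clasp fully up over the lid's front tab and let go, without disturbing the brush, the shoe tree, the glass dish or the hanger.

Things in the scene. Friction and masses are not known exactly. Their poses are not given: they have to be found in the camera images.
- box: Open black plastic shoebox, fixed to the shelf, 200 (its x) x 300 (its y) x 110 mm high, walls 4 mm. Origin: centre of its underside; z up; +x points to its front (clasp side), -x to its back (lip side). Rim at z = 110. Outer front face at x = 100, inner face of the front wall at x = 96, inner faces of the side walls at y = +-146.
- lip_edge (a point): Middle of the lower free edge of the grey lip that overhangs the whole back of the box: x = -85, y = 0, z = 121 mm in the box's frame; same axes as the box. The lip is 5 mm thick (top at z = 126). The slot under it is 11 mm high, from the back ledge up to the lip, and 11 mm deep, from the lip's free edge to the inner face of the back wall at x = -96.
- back_ledge (a point): Middle of the flat ledge along the inside of the box's back, level with the rim: x = -81, y = 0, z = 110 mm in the box's frame. It runs from x = -66 to the back wall at x = -96 and passes under the lip, so 19 mm of it lie open in front of the lip. The lid's tongues rest on it.
- bead_nose (a point): Nose of the sprung snap bead (60 mm long) in the middle of the front wall's inner face, at x = 90.5, y = 0, z = 101 mm in the box's frame (given at its rest position). It props the lid's front some 15 mm above home until the lid's front is pressed down with about 8 N; then it clicks over the lid's front rib.
- lid_handle (a point): Centre of the grip bar on the loose lid (dark grey, about 0.22 kg): pale bar 16 mm wide (lid's x), 110 mm long (lid's y), 20 mm tall, 14 mm free under it between two end posts on the lid. Axes are the lid's: x from its back (tongues) to its front (tab), y along the bar, z up. With the lid home it is at x = 0, y = 0, z = 140 mm in the box's frame.
- lid_plate (a point): Point on the underside of the lid's plate, 30 mm below lid_handle. Plate 6 mm thick, x = -77 to 104, y = -148 to 148 mm from here. Round ribs under its front (outermost at x = 94.5) and sides (outermost at y = +-138, from x = -50 forward) reach 20 mm below; the lid starts lying on them on the shelf. Its top is clear for pressing from x = 15 to 95. Home: x = 0, y = 0, z = 110 mm in the box's frame.
- lid_tongue (a point): Middle of the ends of the lid's two back tongues (light grey, each 60 mm wide, centred 65 mm either side), half-way up their 7 mm high, 3.5 mm long upturned ends; at x = -94.5, y = 0, z = -26.5 mm from lid_handle in the lid's axes. Otherwise 3 mm thick, 17.5 mm long, underside level with the plate's. Home: x = -94.5, y = 0, z = 113.5 mm in the box's frame.
- lid_front (a point): Middle of the top front edge of the lid's light grey front tab (50 mm wide, 6 mm thick), at x = 110, y = 0, z = -24 mm from lid_handle in the lid's axes. With the lid home it is at x = 110, y = 0, z = 116 mm in the box's frame.
- clasp (a joint): Angle (rad) of the chrome clasp on the middle of the box's front: 0 = upright, closed, its claw over the lid's tab; positive = swung outward, top away from the box; stops at 0 and 1.5. A stiff hinge (0.08 Nm) keeps it where it is left; it starts open. Hinge line along the box's y at x = 112, z = 66 mm in the box's frame. It closes only if the lid is home first.
- clasp_end (a point): Middle of the outer top edge of the clasp's free end, 57 mm from the hinge line along the plate. The clasp is a plate 44 mm wide, 4 mm thick; its claw reaches 12 mm past the hinge line towards the box. Closed, this point is at x = 116, y = 0, z = 123 mm in the box's frame and the outer face is upright at x = 116. Pushing this end towards the box swings the clasp up and shut.
- brush: Bystander: chrome shoe brush, bristles down, 160 x 45 x 40 mm high, lying along its x. Origin: centre of its underside.
- shoe_tree: Bystander: pale blue plastic shoe tree, about 280 mm long (x = -110 to 168), 66 mm wide, 54 mm high. Origin: on its underside.
- dish: Bystander: clear glass cufflink dish, 96 mm across, 30 mm high. Origin: centre of its underside.
- hanger: Bystander: folded bamboo hanger lying flat, x = -163 to 100, about 45 mm wide, 14 mm high. Origin: on its underside.

How it is judged (in metres and radians):
On the way, in this order (a step that is already met when the one before it is completed fails the run):
1. the lid's back tongues are hooked under the box's lip while the lid is still tilted, front edge up (x of lid_tongue in the frame of box between -0.1 and -0.088 m and z of lid_tongue in the frame of box between 0.108 and 0.1205 m and z of lid_front in the frame of box above 0.134 m), for 0.1 s.
2. the lid is down flat on the rim, clicked home, its tongues still under the lip (x of lid_tongue in the frame of box below -0.088 m and z of lid_tongue in the frame of box below 0.1185 m and z of lid_front in the frame of box below 0.1195 m), for 0.2 s.
3. the clasp is swung up over the lid's front tab (value of joint clasp below 0.1 rad), for 0.2 s.
At the end, for the whole second after the job is handed in: The lid lies flat and still on the rim: tongue ends at least 3 mm in under the lip and within 5 mm of their home height, front tab within 3.5 mm of its home height and 14 mm of the box's middle; the clasp is within 0.1 rad of closed, over the tab (all of step 2 and z of lid_front in the frame of box above 0.113 m and y of lid_front in the frame of box between -0.014 and 0.014 m and value of joint clasp below 0.1 rad and linear speed of lid below 0.02 m/s); the robot touches nothing.
It fails at once if the lid drops or slams (turns faster than 3 rad/s) while its tongues are at the lip (distance between lid_tongue and lip_edge below 0.03 m and angular speed of lid above 3 rad/s).
It fails at once if the brush is moved more than 20 mm (distance of brush from where it was at the start of the episode above 0.02 m).
It fails at once if the shoe tree is moved more than 20 mm (distance of shoe_tree from where it was at the start of the episode above 0.02 m).
It fails at once if the glass dish is moved more than 20 mm (distance of dish from where it was at the start of the episode above 0.02 m).
It fails at once if the hanger is moved more than 20 mm (distance of hanger from where it was at the start of the episode above 0.02 m).
It also fails if it takes over 56 s, if anything falls off the work surface, if the arm or the gripper's body presses on something with over 40 N, if the wrist force passes 120 N, or if a joint passes its speed limit or range.

### The arm

A 6-joint arm with a two-finger parallel gripper is mounted at the origin on the work surface. World frame = base frame: x ahead of the robot, y to its left, z up, the work surface at z = 0. Lengths are in mm, angles in rad, forces in N, time in s.
With the tool pointing down it reaches from about 350 to 875 mm from the base axis. Payload 4.2 kg.
Tool frame: the origin (TCP) lies at the very end of the fingers, on their centre line; the grasp point (between the pads) lies 19 mm behind it (env.grasp_offset is the distance from the TCP to the grasp point, in mm); z points along the fingers, y is the direction in which the jaws open and shut (so a half turn about z gives the same grasp; the last joint's range is limited). The gripper opens to 87 mm and grips with 3 to 60 N. Pads are 19 mm wide; open, the fingers measure 117 mm over their backs; the gripper's body (75 mm by 190 mm) begins 51 mm behind the grasp point.
Start: joints at [-1.019, 0.385, 0.008, 0, -1.194, -0.259], TCP at [180.412, -598.373, 194.95] pointing down, gripper open.
Joint ranges: [-3.14, 3.14], [-1.21, 2.06], [-1.07, 1.41], [-3.16, 2.05], [-2.99, -0.16], [-3.1, 3.1]. Speed limits (rad/s): [2.79, 2.79, 3.14, 3.14, 3.14, 3.14].

### API

Orientations are given as a rotation vector (axis times angle).
In Python, from rig import env, eyes, sign_off gives the robot as it stands. The module is installed in compiled form; this text tells all that it offers.
- The arm moves only by the tool jog_arm, never from a script. Its argument "plan" is a list of rows, each a list of 5 numbers: the shift along the tool's x, y, z in mm, then the turn about the tool's z in degrees, then the closure, from 0 (fully open) to 1 (shut). A call has 1 to 5 rows; each row shifts and turns the commanded pose from where the row before left it, along the tool's axes as they then stand; what a row does not reach is not made up. A row lasts 1/10 s, in which the tool goes at most 50 mm and 8.59 degrees, less where a joint would pass 70% of its speed; a pose out of reach is approached as far as the arm can. A call with a gripper value outside its range is refused whole. The fingers move at their own pace and stop on an object; "squeeze" is the grip in N (left out, the last holds). Time passes only in rows, so rows that do not move let the fingers close. It gives the time, the measured TCP pose, the force and the opening at its end, in the units of the state.
- env.read_state(): the state, without advancing time (a new reading comes with each control period).
- eyes.get_image(name): name is "scene" or "top" or "wrist"; returns the picture (384x512x3 uint8, blue, green, red); there is no depth.
- eyes.camera_model(name): a dict with "K" (3x3 intrinsics, pixels), "camera_from_world" (4x4, takes a point from world to camera coordinates). Camera axes: x right, y up, looking along -z (the intrinsics and any distortion apply to the point x, -y, -z); pixel columns grow to the right and rows downward; lengths in mm; the calibration is good to about 2 mm. A picture is of the moment at which its call begins: read the wrist's pose just before it. camera_model takes no time and is no camera call; for the wrist camera it gives the pose at the moment of the call.
- sign_off(): hands the job in, once; it reports no verdict.
The state is a dict: "t": time; "joint_positions": joint angles; "dq": joint speeds; "tau": joint torques, N m; "tool_pos": TCP position; "orientation": TCP orientation; "wrist_force": force on the tool from outside, world axes, zero at the start; "ft_torque": the same for the moment, N m; "grip_width": finger opening in mm.
Only numpy, scipy, OpenCV 4.12 (cv2) and the standard library are available. Lean on these libraries where they do the work, as an engineer would, in place of code of your own. Each camera call takes 0.05 s, during which the arm holds its last target.

## Working session

There is one attempt and no reset: what is moved stays moved. The work goes in short steps, Python scripts to look and compute and a tool call to move; the robot and the scene stay as the last step left them, time stands still between calls to the robot, and variables do not carry over. Pictures are saved under pics/ and viewed, and the job is handed in when it is done.

Besides the shell and the picture viewer there is one more tool, called after ">>>" by a JSON object that holds its "op" and its "data", one argument or row to a line. jog_arm: Moves the arm, as the interface text tells. Its arguments: {"type":"object","properties":{"plan":{"type":"array"},"squeeze":{"type":"number"}},"required":["plan"]}

```bash
mkdir -p pics
python3 - <<'E'
from rig import env, eyes
import cv2,numpy as np
np.set_printoptions(precision=4,suppress=True)
for n in ["scene","top","wrist"]:
    m=eyes.camera_model(n)
    print(n,m)
    cv2.imwrite(f"pics/{n}0.png",eyes.get_image(n))
print(env.read_state(), env.grasp_offset)
E
```

```text
scene {'K': array([[390.1618,   0.    , 252.4713],
       [  0.    , 390.1618, 191.4873],
       [  0.    ,   0.    ,   1.    ]]), 'camera_from_world': array([[    0.0693,     0.9975,     0.0102,   -39.5423],
       [   -0.5912,     0.0329,     0.8059,   262.7909],
       [    0.8035,    -0.0619,     0.592 , -1756.7703],
       [    0.    ,     0.    ,     0.    ,     1.    ]])}
top {'K': array([[473.7461,   0.    , 252.4099],
       [  0.    , 473.7461, 196.3784],
       [  0.    ,   0.    ,   1.    ]]), 'camera_from_world': array([[    0.0115,    -0.9999,     0.0082,     0.1022],
       [    0.9903,     0.0125,     0.1381,  -602.9393],
       [   -0.1382,     0.0065,     0.9904, -1794.5313],
       [    0.    ,     0.    ,     0.    ,     1.    ]])}
wrist {'K': array([[264.6475,   0.    , 254.283 ],
       [  0.    , 264.6475, 196.6762],
       [  0.    ,   0.    ,   1.    ]]), 'camera_from_world': array([[  -0.2887,    0.9574,    0.0028,  623.8881],
       [  -0.9135,   -0.2745,   -0.3004,   36.4796],
       [  -0.2868,   -0.0893,    0.9538, -392.4449],
       [   0.    ,    0.    ,    0.    ,    1.    ]])}
{'t': 0.15, 'joint_positions': array([-1.0194,  0.3854,  0.007 , -0.0003, -1.194 , -0.2586]), 'dq': array([ 0.0007, -0.0008,  0.0031,  0.0019, -0.0007,  0.    ]), 'tau': array([ -0.0002, -39.1053,  18.7588,   4.2224,   0.0124,  -0.0001]), 'tool_pos': array([ 180.27  , -597.9202,  194.1257]), 'orientation': array([ 0.4581, -3.1077, -0.0025]), 'wrist_force': array([-0.1875,  0.5451,  1.3328]), 'ft_torque': array([-0.0205, -0.0083, -0.0022]), 'grip_width': 86.87977529689401} 18.700000000000003
```

View pics/scene0.png

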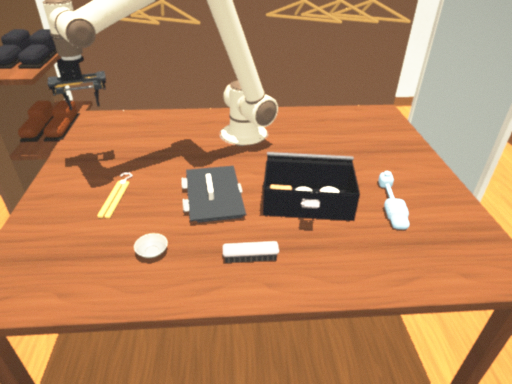

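View pics/top0.png

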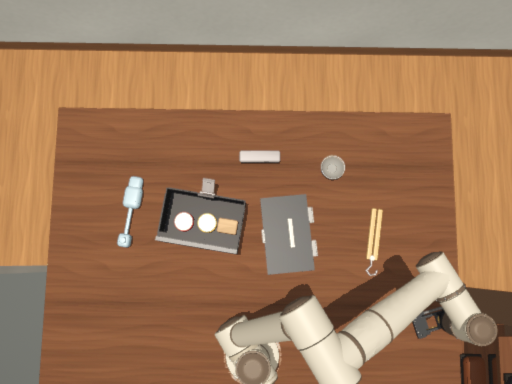

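View pics/wrist0.png

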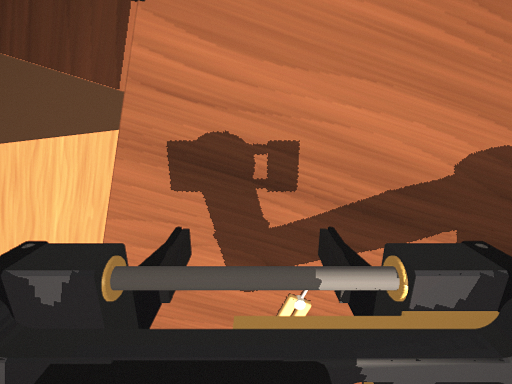

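The scene shows the box right of centre (290,187 in scene; 202,220 in top) with its clasp facing away from the robot. The lid is at (288,234) in top, tongues to the right (-y), with its bar vertical. The dish is at (333,167), the brush at (260,157), the hanger at (374,235) and the shoe tree at (131,210). Next I'll enlarge the crops.

```bash
cat > h.py <<'E'
import numpy as np,cv2
from scipy.optimize import least_squares
np.set_printoptions(precision=3,suppress=True)
def proj(m,P):
    P=np.atleast_2d(P).astype(float); T=m["camera_from_world"]
    c=P@T[:3,:3].T+T[:3,3]; c=c*[1,-1,-1]
    p=c@m["K"].T; return p[:,:2]/p[:,2:]
def pose(p,L):  # p=x,y,yaw,z ; local pts -> world
    L=np.atleast_2d(L).astype(float);c,s=np.cos(p[2]),np.sin(p[2])
    return np.c_[p[0]+c*L[:,0]-s*L[:,1],p[1]+s*L[:,0]+c*L[:,1],p[3]+L[:,2]]
def fit(obs,p0,z):  # obs: list of (model,localpts,pix)
    f=lambda q:np.concatenate([(proj(m,pose([*q,z],L))-px).ravel() for m,L,px in obs])
    r=least_squares(f,p0,loss='soft_l1'); return r.x,f(r.x).reshape(-1,2)
def back(m,px,z):
    T=m["camera_from_world"];R=T[:3,:3];C=-R.T@T[:3,3]
    d=np.linalg.inv(m["K"])@[px[0],px[1],1];d=R.T@(d*[1,-1,-1]);return C+d*(z-C[2])/d[2]
E
python3 - <<'E'
from h import *
t=cv2.imread("pics/top0.png");s=cv2.imread("pics/scene0.png")
cv2.imwrite("pics/topc.png",cv2.resize(t[165:285,145:325],None,fx=4.4,fy=4.4,interpolation=cv2.INTER_CUBIC))
cv2.imwrite("pics/scenec.png",cv2.resize(s[140:270,170:365],None,fx=4,fy=4,interpolation=cv2.INTER_CUBIC))
E
```

```text
(no output)
```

View pics/topc.png

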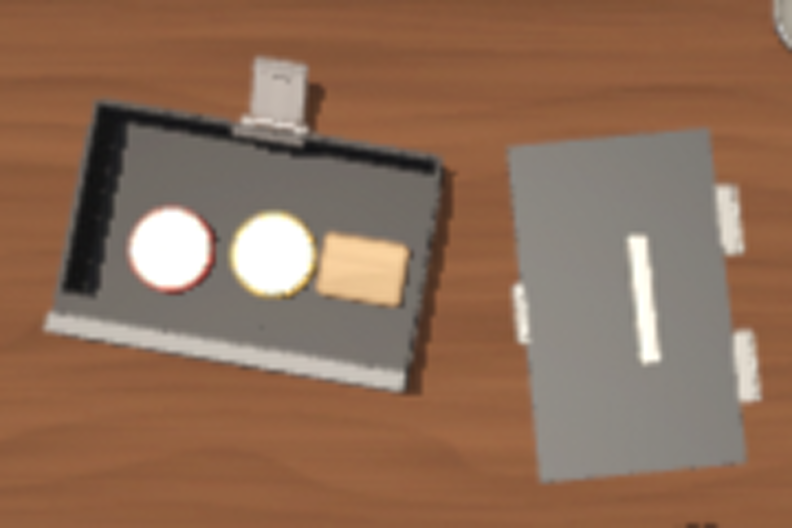

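View pics/scenec.png

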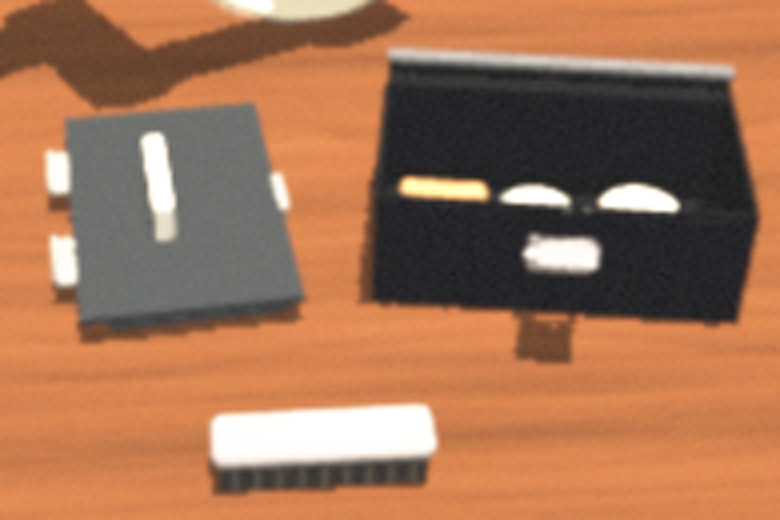

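```bash
cat > fit0.py <<'E'
from h import *
from rig import eyes
mt=eyes.camera_model("top");ms=eyes.camera_model("scene")
ct=lambda a:(np.array(a)+.5)/4.4-.5+[145,165]
cs=lambda a:(np.array(a)+.5)/4-.5+[170,140]
boxL=[(100,150,110),(100,-150,110),(-85,150,126),(-85,-150,126),(-100,150,126),(-100,-150,126)]
boxP=ct([(97,102),(441,157),(47,312),(406,371),(45,331),(403,391)])
boxS=[(100,-150,110),(100,150,110),(100,-150,0),(100,150,0),(-100,-150,126),(-100,150,126)]
boxSP=cs([(377,196),(757,215),(373,300),(738,320),(390,48),(735,68)])
q,r=fit([(mt,boxL,boxP),(ms,boxS,boxSP)],[500,150,-.1],0);print("box",q,'\n',r)
print(fit([(mt,boxL,boxP)],[500,150,-.1],0)[0],fit([(ms,boxS,boxSP)],[500,150,-.1],0)[0])
lidL=[(104,148,26),(104,-148,26),(-77,-148,26),(-77,148,26),(8,-55,60),(-8,-55,60),(-8,55,60),(8,55,60)]
lidP=ct([(542,481),(510,147),(709,129),(745,462),(628,237),(648,235),(661,361),(640,364)])
lidS=[(104,148,26),(104,-148,26),(-77,-148,26),(-77,148,26)]
lidSP=cs([(255,104),(301,298),(78,320),(66,120)])
q,r=fit([(mt,lidL,lidP),(ms,lidS,lidSP)],[450,-70,1.6],0);print("lid",q,'\n',r)
print(fit([(mt,lidL,lidP)],[450,-70,1.6],0)[0],fit([(ms,lidS,lidSP)],[450,-70,1.6],0)[0])
E
python3 fit0.py
```

```text
box [502.302 197.337  -0.153] 
 [[-0.468 -0.631]
 [ 0.55   0.033]
 [ 0.543  0.346]
 [ 0.022  0.541]
 [ 0.206  0.096]
 [ 0.007  0.091]
 [-0.173 -0.539]
 [ 1.337  0.257]
 [-0.074  0.354]
 [ 0.246  1.007]
 [ 0.142 -0.123]
 [-0.267 -0.69 ]]
[502.659 197.945  -0.152] [501.579 196.961  -0.153]
lid [ 463.729 -141.968    1.671] 
 [[-0.444  0.098]
 [-0.209 -0.398]
 [ 0.575 -0.314]
 [ 0.444  0.165]
 [ 0.463 -0.184]
 [ 0.087 -0.097]
 [ 0.041  0.127]
 [ 0.609 -0.179]
 [ 0.47  -0.558]
 [ 0.997 -0.264]
 [ 0.097 -0.029]
 [-0.069 -0.597]]
[ 463.379 -141.187    1.674] [ 465.211 -143.206    1.669]
```

Both poses are consistent between the two cameras (box 502,197,-0.153; lid 464,-142,1.672). I'll turn the tool -169° so that joint 6 stays in range later at the box.

>>> {"op": "jog_arm", "data": {
  "plan": [
    [0, 0, 0, -8.5, 0],
    [0, 0, 0, -8.5, 0],
    [0, 0, 0, -8.5, 0],
    [0, 0, 0, -8.5, 0],
    [0, 0, 0, -8.5, 0]
  ]
}}

```text
t: 0.65
tool_pos: [180.3, -598.1, 194.5]
orientation: [-1.562, 2.726, 0.001]
wrist_force: [0.7, -0.3, -0.9]
grip_width: 86.9
```

>>> {"op": "jog_arm", "data": {
  "plan": [
    [0, 0, 0, -8.5, 0],
    [0, 0, 0, -8.5, 0],
    [0, 0, 0, -8.5, 0],
    [0, 0, 0, -8.5, 0],
    [0, 0, 0, -8.5, 0]
  ]
}}

```text
t: 1.15
tool_pos: [180.3, -598.1, 194.4]
orientation: [-2.443, 1.974, 0.001]
wrist_force: [-0.9, -1.4, 0.3]
grip_width: 87.2
```

>>> {"op": "jog_arm", "data": {
  "plan": [
    [0, 0, 0, -8.5, 0],
    [0, 0, 0, -8.5, 0],
    [0, 0, 0, -8.5, 0],
    [0, 0, 0, -8.5, 0],
    [0, 0, 0, -8.5, 0]
  ]
}}

```text
t: 1.65
tool_pos: [180.3, -598.1, 194.5]
orientation: [-2.992, 0.954, 0.001]
wrist_force: [-1.2, 0.1, 0.4]
grip_width: 86.8
```

>>> {"op": "jog_arm", "data": {
  "plan": [
    [0, 0, 0, -8.5, 0],
    [0, 0, 0, -8.5, 0],
    [0, 0, 0, -8.5, 0],
    [0, 0, 0, -8.5, 0],
    [0, 0, 0, 0, 0]
  ]
}}

```text
t: 2.15
tool_pos: [180.3, -598.1, 194.5]
orientation: [-3.14, 0.048, 0.0]
wrist_force: [0.5, 1.0, 0.3]
grip_width: 87.1
```

```bash
cat > goal.py <<'E'
import sys
from h import *
from rig import env
from scipy.spatial.transform import Rotation as Rn
def go(tx,ty,tz,yawy=None):
    s=env.read_state();R=Rn.from_rotvec(s["orientation"]).as_matrix()
    d=R.T@(np.array([tx,ty,tz])-s["tool_pos"]); y=np.arctan2(R[1,1],R[0,1])
    out=["t %.2f"%s["t"],"pos",s["tool_pos"],"yawy %.4f"%y,"tilt z",R[:,2],"shift",d,"F",s["wrist_force"],"w %.1f"%s["grip_width"],"q",s["joint_positions"]]
    if yawy is not None:
        e=(yawy-y+np.pi)%(2*np.pi)-np.pi; out+=["turn deg %.2f"%(-np.degrees(e))]
    print(*out)
if __name__=="__main__": go(*map(float,sys.argv[1:]))
E
python3 goal.py 463.7 -141.8 120 -1.4696
```

```text
t 2.15 pos [ 180.346 -598.126  194.504] yawy -1.6012 tilt z [-0.     0.001 -1.   ] shift [ 269.373 -464.67    74.797] F [0.472 1.033 0.319] w 87.1 q [-1.019  0.385  0.007 -0.    -1.194  2.56 ] turn deg -7.54
```

>>> {"op": "jog_arm", "data": {
  "plan": [
    [22, -39, 0, -1.5, 0],
    [22, -39, 0, -1.5, 0],
    [22, -39, 0, -1.5, 0],
    [22, -39, 0, -1.5, 0],
    [22, -39, 0, -1.5, 0]
  ]
}}

```text
t: 2.65
tool_pos: [286.5, -399.5, 194.8]
orientation: [3.138, 0.154, 0.0]
wrist_force: [1.1, -0.5, 0.5]
grip_width: 86.8
```

>>> {"op": "jog_arm", "data": {
  "plan": [
    [22, -39, 5, 0, 0],
    [22, -39, 5, 0, 0],
    [22, -39, 5, 0, 0],
    [22, -39, 5, 0, 0],
    [0, 0, 0, 0, 0]
  ]
}}

```text
t: 3.15
tool_pos: [359.0, -233.3, 174.7]
orientation: [-3.137, -0.164, -0.0]
wrist_force: [-0.1, -1.1, -0.2]
grip_width: 86.7
```

```bash
python3 goal.py 463.7 -141.8 120 -1.4696
```

```text
t 3.15 pos [ 358.997 -233.321  174.664] yawy -1.4665 tilt z [ 0.     0.001 -1.   ] shift [113.657 -80.076  54.744] F [-0.135 -1.082 -0.198] w 86.7 q [-0.194  0.062 -0.475 -0.001 -1.034  1.87 ] turn deg 0.18
```

>>> {"op": "jog_arm", "data": {
  "plan": [
    [38, -27, 18, 0, 0],
    [38, -27, 18, 0, 0],
    [38, -26, 19, 0, 0],
    [0, 0, 0, 0, 0]
  ]
}}

```text
t: 3.55
tool_pos: [465.4, -143.8, 117.5]
orientation: [-3.137, -0.16, 0.005]
wrist_force: [-0.4, 0.1, -0.5]
grip_width: 87.0
```

```bash
python3 goal.py 463.7 -141.8 35 -1.4696
cat > snap.py <<'E'
import sys,cv2
from rig import eyes
import pickle
for n in sys.argv[2:]:
    m=eyes.camera_model(n); im=eyes.get_image(n); cv2.imwrite(f"pics/{n}{sys.argv[1]}.png",im); pickle.dump(m,open(f"pics/{n}{sys.argv[1]}.pkl","wb"))
E
python3 snap.py 1 wrist
```

```text
t 3.55 pos [ 465.361 -143.782  117.475] yawy -1.4692 tilt z [-0.003  0.    -1.   ] shift [-1.195 -2.113 82.48 ] F [-0.419  0.143 -0.479] w 87.0 q [ 0.035  0.229 -0.432 -0.    -0.912  1.638] turn deg 0.03
```

View pics/wrist1.png

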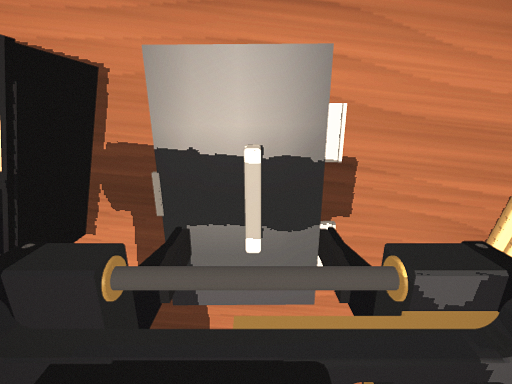

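Run:
```python
from h import *;import pickle
m=pickle.load(open("pics/wrist1.pkl","rb"))
p=[463.7,-141.8,1.672,0]
L=[(104,-148,26),(-77,-148,26),(8,-55,60),(-8,-55,60),(8,55,60),(-8,55,60),(-91,-95,23),(-98,-35,23),(0,0,50)]
print(proj(m,pose(p,L)))
```

```text
[[141.351  41.853]
 [334.152  41.908]
 [243.287 146.413]
 [260.628 146.425]
 [244.55  252.43 ]
 [259.81  252.447]
 [342.346 101.986]
 [343.203 161.045]
 [252.166 199.633]]
```

The wrist view shows the bar at (253,200), centred between the fingers and within 2 px of the prediction. Now I'll descend and grip.

>>> {"op": "jog_arm", "data": {
  "plan": [
    [-1, -1.5, 27, 0, 0],
    [0, 0, 27, 0, 0],
    [0, 0, 20, 0, 0],
    [0, 0, 8, 0, 0],
    [0, 0, 0, 0, 0]
  ],
  "squeeze": 15
}}

```text
t: 4.1
tool_pos: [461.1, -145.4, 37.6]
orientation: [3.138, 0.155, -0.003]
wrist_force: [-0.6, 0.9, 0.8]
grip_width: 86.9
```

```bash
python3 goal.py 463.7 -142.4 35 -1.4696
```

```text
t 4.10 pos [ 461.067 -145.37    37.58 ] yawy -1.4722 tilt z [-0.002 -0.    -1.   ] shift [ 2.917 -2.696  2.575] F [-0.638  0.923  0.781] w 86.9 q [ 0.032  0.334 -0.537  0.    -0.702  1.638] turn deg -0.15
```

>>> {"op": "jog_arm", "data": {
  "plan": [
    [0, 0, 0, 0, 0],
    [0, 0, 0, 0, 0]
  ]
}}

```text
t: 4.3
tool_pos: [463.0, -144.9, 39.2]
orientation: [3.137, 0.157, 0.004]
wrist_force: [0.7, -0.1, -0.1]
grip_width: 86.7
```

```bash
python3 goal.py 463.7 -142.4 35 -1.4696
```

```text
t 4.30 pos [ 462.998 -144.871   39.235] yawy -1.4705 tilt z [ 0.003 -0.    -1.   ] shift [ 0.934 -2.391  4.237] F [ 0.688 -0.131 -0.09 ] w 86.7 q [ 0.033  0.332 -0.535  0.    -0.702  1.638] turn deg -0.05
```

>>> {"op": "jog_arm", "data": {
  "plan": [
    [0.5, -2, 3, 0, 0],
    [0, 0, 0, 0, 0.5],
    [0, 0, 0, 0, 1],
    [0, 0, 0, 0, 1],
    [0, 0, 0, 0, 1]
  ]
}}

```text
t: 4.8
tool_pos: [462.4, -142.5, 35.0]
orientation: [3.138, 0.158, 0.0]
wrist_force: [-0.2, -0.4, 0.0]
grip_width: 62.7
```

>>> {"op": "jog_arm", "data": {
  "plan": [
    [0, 0, 0, 0, 1],
    [0, 0, 0, 0, 1],
    [0, 0, 0, 0, 1]
  ]
}}

```text
t: 5.1
tool_pos: [462.4, -142.6, 34.9]
orientation: [3.138, 0.158, 0.0]
wrist_force: [-0.3, 0.1, -0.4]
grip_width: 39.1
```

```bash
python3 goal.py 463.7 -142.4 35 -1.4696
```

```text
t 5.10 pos [ 462.37  -142.557   34.939] yawy -1.4700 tilt z [ 0. -0. -1.] shift [ 1.339 -0.022 -0.061] F [-0.323  0.127 -0.367] w 39.1 q [ 0.038  0.338 -0.54   0.    -0.693  1.634] turn deg -0.02
```

>>> {"op": "jog_arm", "data": {
  "plan": [
    [0, 0, 0, 0, 1],
    [0, 0, 0, 0, 1],
    [0, 0, 0, 0, 1],
    [0, 0, 0, 0, 1],
    [0, 0, 0, 0, 1]
  ]
}}

```text
t: 5.6
tool_pos: [462.3, -142.6, 35.0]
orientation: [3.138, 0.158, -0.0]
wrist_force: [0.2, -0.8, 0.5]
grip_width: 2.7
```

```bash
python3 goal.py 463.7 -142.4 35 -1.4696
```

```text
t 5.60 pos [ 462.331 -142.554   34.952] yawy -1.4700 tilt z [-0. -0. -1.] shift [ 1.378 -0.015 -0.048] F [ 0.181 -0.78   0.486] w 2.7 q [ 0.038  0.338 -0.54   0.    -0.693  1.634] turn deg -0.02
```

The gripper closed to 2.7 mm, so it missed the bar. I'll take a look.

```bash
python3 snap.py 2 wrist scene
python3 - <<'E'
import cv2
s=cv2.imread("pics/scene2.png");cv2.imwrite("pics/scenec2.png",cv2.resize(s[120:270,140:340],None,fx=4,fy=4,interpolation=cv2.INTER_CUBIC))
E
```

```text
(no output)
```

View pics/wrist2.png

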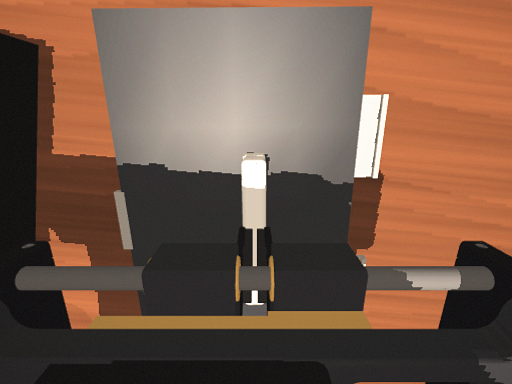

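View pics/scenec2.png

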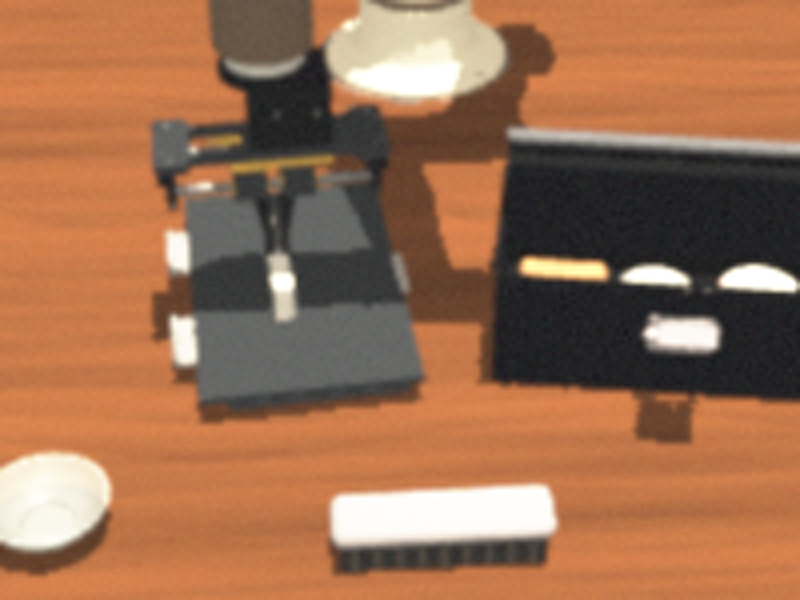

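Run:
```python
from h import *;import pickle,cv2
ms=pickle.load(open("pics/scene2.pkl","rb"));mw=pickle.load(open("pics/wrist2.pkl","rb"))
P=[(462.3,-142.5,35),(462.3,-142.5,60)]
print((proj(ms,P)+.5-[140,120])*4,proj(mw,P))
p=[463.7,-142,1.672,0]
L=[(8,-55,60),(-8,-55,60),(8,55,60),(-8,55,60)]
print(proj(mw,pose(p,L)), (proj(ms,pose(p,L))+.5-[140,120])*4)
w=cv2.imread("pics/wrist2.png");cv2.imwrite("pics/wrist2c.png",cv2.resize(w[140:340,180:330],None,fx=3,fy=3,interpolation=cv2.INTER_CUBIC))
s=cv2.imread("pics/scene2.png");cv2.imwrite("pics/scene2c.png",cv2.resize(s[145:225,170:260],None,fx=7,fy=7,interpolation=cv2.INTER_CUBIC))
```

```text
[[280.033 272.989]
 [278.432 249.377]] [[254.107 225.153]
 [254.05  239.809]]
[[240.588 157.77 ]
 [266.282 157.769]
 [242.904 304.664]
 [264.312 304.674]] [[294.036 286.862]
 [274.758 288.643]
 [282.937 214.418]
 [264.857 215.966]]
```

View pics/wrist2c.png

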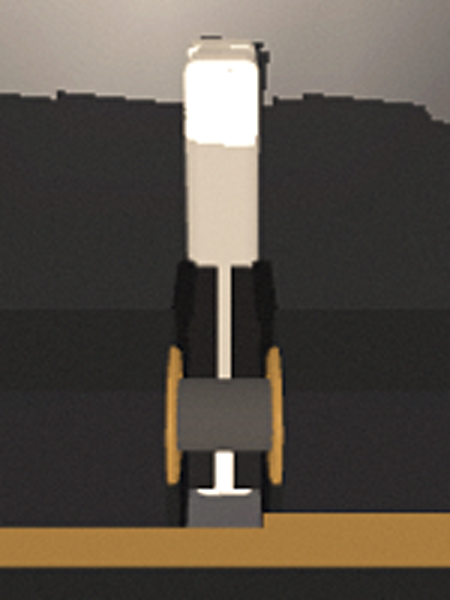

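View pics/scene2c.png

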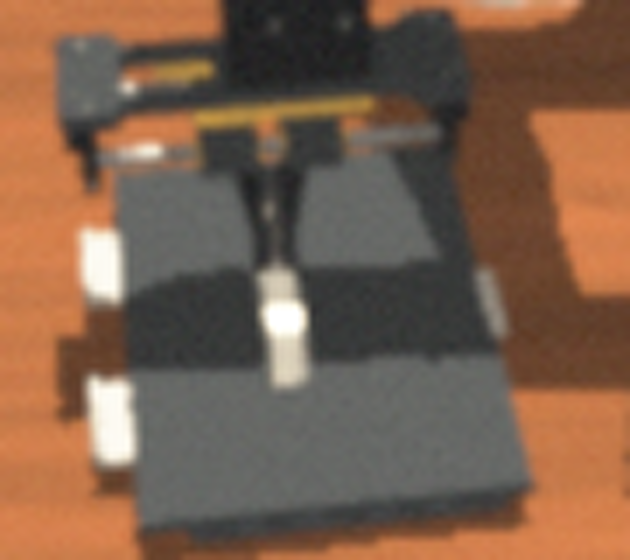

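Run:
```python
from h import *;import pickle,cv2
mw=pickle.load(open("pics/wrist2.pkl","rb"))
T=mw["camera_from_world"]
C=-T[:3,:3].T@T[:3,3]; print("cam",C,"look",-T[2,:3])
for z in(35,45,55,60,65):
  for dx in (0,9.5):
    P=np.array([462.3+dx,-142.5,z]);c=T[:3,:3]@P+T[:3,3];print(z,dx,-c[2],proj(mw,P))
m1=pickle.load(open("pics/wrist1.pkl","rb"));T=m1["camera_from_world"];print(-T[:3,:3].T@T[:3,3])
w=cv2.imread("pics/wrist1.png");cv2.imwrite("pics/wrist1c.png",cv2.resize(w[190:340,120:390],None,fx=2.9,fy=2.9,interpolation=cv2.INTER_CUBIC))
```

```text
cam [ 544.664 -134.47   224.478] look [-0.298 -0.029 -0.954]
35 0 205.57483718272857 [[254.107 225.153]]
35 9.5 202.73947149829417 [[255.355 213.782]]
45 0 196.03512572722778 [[254.086 230.587]]
45 9.5 193.19976004279337 [[255.395 218.734]]
55 0 186.49541427172696 [[254.062 236.578]]
55 9.5 183.66004858729255 [[255.439 224.202]]
60 0 181.72555854397658 [[254.05  239.809]]
60 9.5 178.89019285954217 [[255.463 227.154]]
65 0 176.95570281622616 [[254.036 243.214]]
65 9.5 174.12033713179176 [[255.488 230.268]]
[ 548.259 -135.668  306.749]
```

View pics/wrist1c.png

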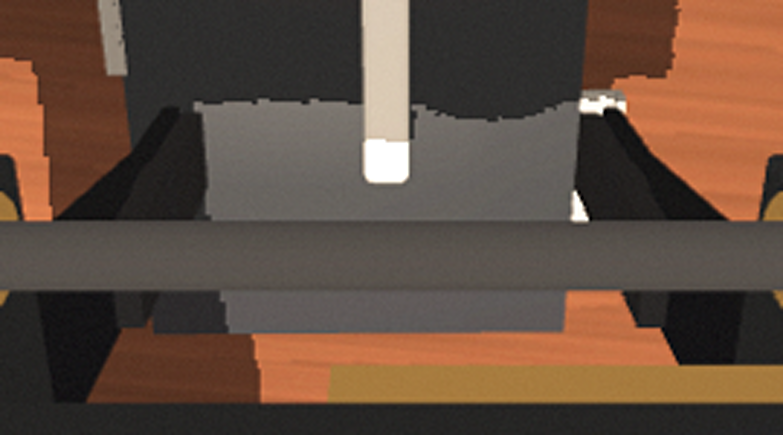

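The fingertips show at z≈60 in both the wrist and scene views, although the TCP reads 35. The real tips are therefore about 25 mm short of the reported TCP, and they closed just above the bar. I'll reopen and go deeper in small steps with force checks.

>>> {"op": "jog_arm", "data": {
  "plan": [
    [0, 0, -6, 0, 0],
    [0, 0, 0, 0, 0],
    [0, 0, 0, 0, 0],
    [0, 0, 0, 0, 0],
    [0, 0, 0, 0, 0]
  ]
}}

```text
t: 6.2
tool_pos: [462.3, -142.5, 40.9]
orientation: [-3.138, -0.158, 0.0]
wrist_force: [-1.2, -0.8, 0.4]
grip_width: 33.1
```

>>> {"op": "jog_arm", "data": {
  "plan": [
    [0, 0, 0, 0, 0],
    [0, 0, 0, 0, 0],
    [0, 0, 0, 0, 0]
  ]
}}

```text
t: 6.5
tool_pos: [462.3, -142.5, 40.9]
orientation: [-3.138, -0.158, 0.0]
wrist_force: [-0.3, -0.9, 0.2]
grip_width: 57.2
```

>>> {"op": "jog_arm", "data": {
  "plan": [
    [0, 0, 8, 0, 0],
    [0, 0, 5, 0, 0],
    [0, 0, 0, 0, 0]
  ]
}}

```text
t: 6.8
tool_pos: [461.4, -142.5, 26.8]
orientation: [-3.137, -0.158, 0.004]
wrist_force: [0.5, -0.1, 0.2]
grip_width: 80.5
```

```bash
python3 goal.py 463.7 -142.4 10 -1.4696
```

```text
t 6.80 pos [ 461.381 -142.528   26.816] yawy -1.4702 tilt z [-0.003  0.    -1.   ] shift [ 2.362  0.111 16.81 ] F [ 0.515 -0.135  0.23 ] w 80.5 q [ 0.038  0.351 -0.548 -0.    -0.674  1.634] turn deg -0.03
```

>>> {"op": "jog_arm", "data": {
  "plan": [
    [1, 0, 4, 0, 0],
    [0, 0, 3, 0, 0],
    [0, 0, 0, 0, 0]
  ]
}}

```text
t: 7.1
tool_pos: [463.0, -142.4, 20.5]
orientation: [-3.138, -0.158, 0.002]
wrist_force: [0.1, -0.1, 0.5]
grip_width: 86.2
```

>>> {"op": "jog_arm", "data": {
  "plan": [
    [0, 0, 4, 0, 0],
    [0, 0, 3, 0, 0],
    [0, 0, 0, 0, 0]
  ]
}}

```text
t: 7.4
tool_pos: [462.9, -142.4, 13.5]
orientation: [-3.138, -0.158, 0.002]
wrist_force: [0.2, -0.2, -0.2]
grip_width: 87.0
```

```bash
python3 goal.py 463.7 -142.4 10 -1.4696; python3 snap.py 3 wrist
```

```text
t 7.40 pos [ 462.937 -142.43    13.497] yawy -1.4700 tilt z [-0.001  0.    -1.   ] shift [0.765 0.047 3.496] F [ 0.153 -0.221 -0.246] w 87.0 q [ 0.038  0.374 -0.559 -0.    -0.639  1.634] turn deg -0.03
```

View pics/wrist3.png

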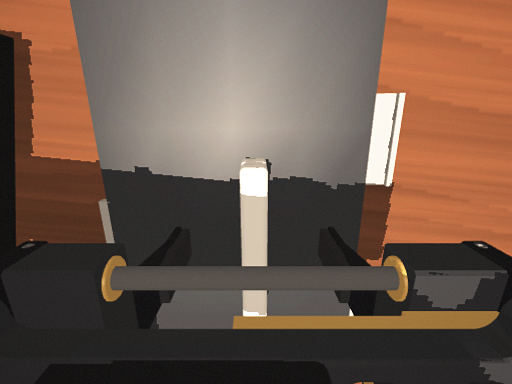

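The TCP reads 13.5, well below the plate top at 26, with no contact. That confirms the tip offset, so I'll close here.

>>> {"op": "jog_arm", "data": {
  "plan": [
    [0, 0, 0, 0, 1],
    [0, 0, 0, 0, 1],
    [0, 0, 0, 0, 1],
    [0, 0, 0, 0, 1],
    [0, 0, 0, 0, 1]
  ]
}}

```text
t: 7.95
tool_pos: [463.4, -142.4, 14.0]
orientation: [-3.138, -0.158, -0.0]
wrist_force: [-0.0, 0.2, -0.4]
grip_width: 54.7
```

>>> {"op": "jog_arm", "data": {
  "plan": [
    [0, 0, 0, 0, 1],
    [0, 0, 0, 0, 1],
    [0, 0, 0, 0, 1],
    [0, 0, 0, 0, 1],
    [0, 0, 0, 0, 1]
  ]
}}

```text
t: 8.45
tool_pos: [463.3, -142.4, 14.0]
orientation: [-3.138, -0.158, 0.0]
wrist_force: [-0.1, 0.1, -0.5]
grip_width: 15.8
```

```bash
python3 goal.py 463.7 -142.4 10 -1.4696
```

```text
t 8.45 pos [ 463.336 -142.436   13.955] yawy -1.4699 tilt z [-0.  0. -1.] shift [0.366 0.001 3.955] F [-0.072  0.056 -0.515] w 15.8 q [ 0.038  0.373 -0.558 -0.    -0.639  1.634] turn deg -0.02
```

Gripped at 15.8 mm. Now I'll lift.

>>> {"op": "jog_arm", "data": {
  "plan": [
    [0, 0, -10, 0, 1],
    [0, 0, -25, 0, 1],
    [0, 0, -40, 0, 1],
    [0, 0, -40, 0, 1],
    [0, 0, -35, 0, 1]
  ],
  "squeeze": 20
}}

```text
t: 8.95
tool_pos: [463.0, -142.4, 166.2]
orientation: [-3.138, -0.158, -0.001]
wrist_force: [-0.1, 0.8, -3.3]
grip_width: 16.3
```

>>> {"op": "jog_arm", "data": {
  "plan": [
    [0, 0, -10, 0, 1],
    [0, 0, -5, 4, 1],
    [0, 0, 0, 8, 1],
    [0, 0, 0, 8, 1],
    [0, 0, 0, 8, 1]
  ]
}}

```text
t: 9.45
tool_pos: [461.9, -142.2, 177.5]
orientation: [-3.081, 0.615, 0.005]
wrist_force: [0.3, -0.5, -2.5]
grip_width: 15.9
```

>>> {"op": "jog_arm", "data": {
  "plan": [
    [0, 0, 0, 8, 1],
    [0, 0, 0, 8, 1],
    [0, 0, 0, 8, 1],
    [0, 0, 0, 8, 1],
    [0, 0, 0, 8, 1]
  ]
}}

```text
t: 9.95
tool_pos: [461.9, -142.2, 177.4]
orientation: [2.684, -1.631, -0.006]
wrist_force: [0.2, -0.5, -3.0]
grip_width: 15.9
```

>>> {"op": "jog_arm", "data": {
  "plan": [
    [0, 0, 0, 8, 1],
    [0, 0, 0, 8, 1],
    [0, 0, 0, 8, 1],
    [0, 0, 0, 8, 1],
    [0, 0, 0, 4, 1]
  ]
}}

```text
t: 10.45
tool_pos: [461.9, -142.2, 177.4]
orientation: [2.049, -2.378, -0.005]
wrist_force: [-0.6, 0.0, -2.8]
grip_width: 15.8
```

```bash
python3 goal.py 516.1 195.3 160 2.9886; python3 snap.py 4 scene
```

```text
t 10.45 pos [ 461.854 -142.18   177.364] yawy 2.9933 tilt z [-0.004  0.001 -1.   ] shift [-341.786   -3.86    17.46 ] F [-0.621  0.006 -2.815] w 15.8 q [ 0.038  0.16  -0.353 -0.001 -1.062 -0.185] turn deg 0.27
```

View pics/scene4.png

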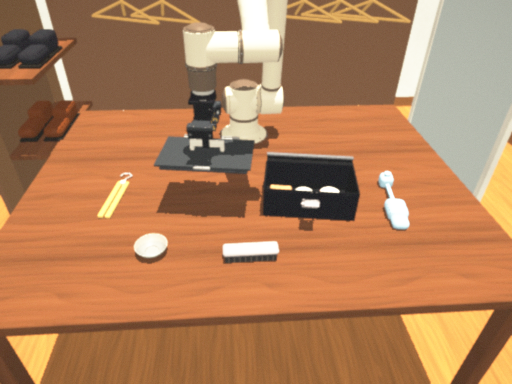

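The lid is held level, with its front edge away from the robot (205,167). Next I'll carry it over the box.

>>> {"op": "jog_arm", "data": {
  "plan": [
    [-20, 0, 0, 0, 1],
    [-40, 0, 0, 0, 1],
    [-45, 0, 0, 0, 1],
    [-45, 0, 0, 0, 1],
    [-45, 0, 0, 0, 1]
  ]
}}

```text
t: 11.0
tool_pos: [490.1, 52.0, 177.9]
orientation: [2.056, -2.373, -0.002]
wrist_force: [-0.1, -1.6, -2.7]
grip_width: 15.8
```

>>> {"op": "jog_arm", "data": {
  "plan": [
    [-45, -2, 0, 0, 1],
    [-45, -2, 0, 0, 1],
    [-40, 0, 0, 0, 1],
    [-15, 0, 0, 0, 1],
    [0, 0, 0, 0, 1]
  ]
}}

```text
t: 11.5
tool_pos: [515.3, 195.1, 177.4]
orientation: [2.059, -2.37, -0.001]
wrist_force: [-0.0, -0.7, -3.2]
grip_width: 16.1
```

>>> {"op": "jog_arm", "data": {
  "plan": [
    [0, 0, 0, 0, 1],
    [0, 0, 0, 0, 1]
  ]
}}

```text
t: 11.7
tool_pos: [515.3, 192.1, 178.5]
orientation: [2.054, -2.375, -0.0]
wrist_force: [-0.2, -0.5, -2.3]
grip_width: 15.7
```

```bash
python3 goal.py 516.1 195.3 160 2.9886; python3 snap.py 5 scene top
python3 - <<'E'
import cv2
s=cv2.imread("pics/scene5.png");cv2.imwrite("pics/scene5c.png",cv2.resize(s[100:240,220:400],None,fx=4.2,fy=4.2,interpolation=cv2.INTER_CUBIC))
t=cv2.imread("pics/top5.png");cv2.imwrite("pics/top5c.png",cv2.resize(t[165:285,125:305],None,fx=4.4,fy=4.4,interpolation=cv2.INTER_CUBIC))
E
```

```text
t 11.70 pos [515.326 192.097 178.503] yawy 2.9971 tilt z [-0.001 -0.001 -1.   ] shift [-3.301 -0.328 18.499] F [-0.203 -0.535 -2.274] w 15.7 q [ 0.652  0.271 -0.202 -0.    -1.099 -0.796] turn deg 0.48
```

View pics/scene5c.png

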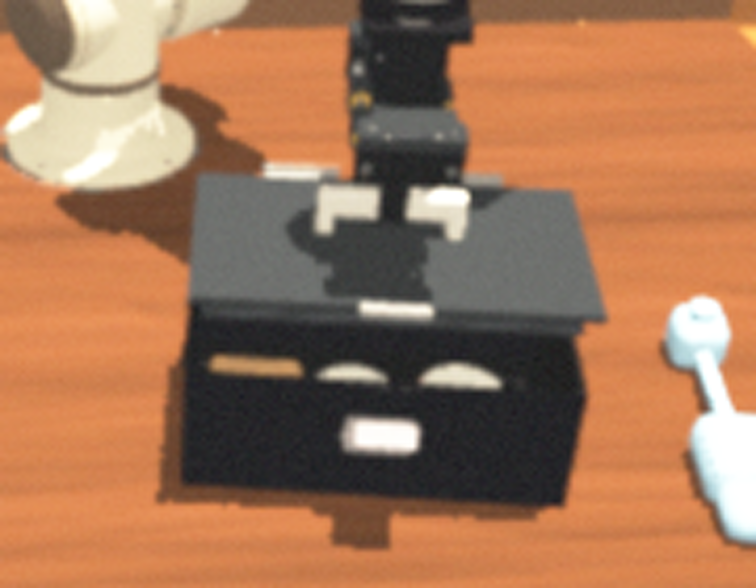

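View pics/top5c.png

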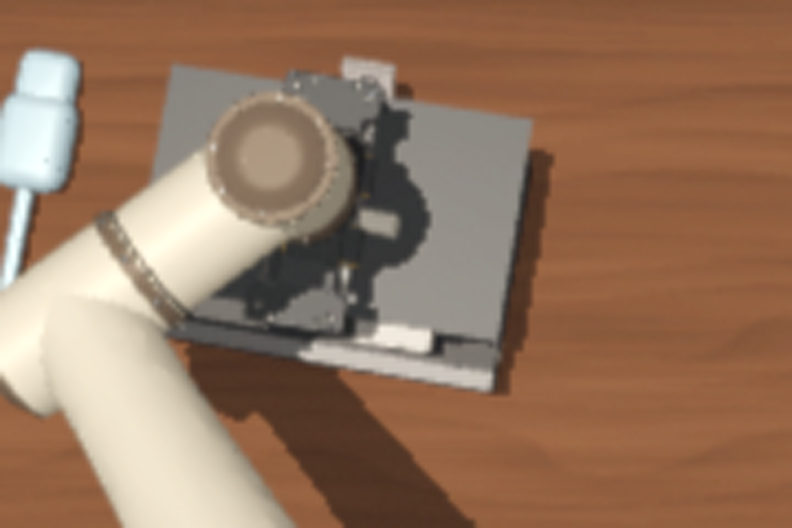

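```bash
cat > lidfit.py <<'E'
from h import *
from rig import eyes
mt=eyes.camera_model("top");ms=eyes.camera_model("scene")
cs=lambda a:(np.array(a)+.5)/4.2-.5+[220,100]
ct=lambda a:(np.array(a)+.5)/4.4-.5+[125,165]
S=[(104,-148,6),(-77,-148,6),(-77,148,6),(104,148,6)];SP=cs([(190,299),(197,175),(573,189),(604,317)])
Tt=[(104,-148,6),(104,148,6),(-77,-148,6)];TP=ct([(533,120),(174,66),(498,344)])
def f(q,obs):return np.concatenate([(proj(m,pose(q,L))-px).ravel() for m,L,px in obs])
for obs in ([(ms,S,SP),(mt,Tt,TP)],[(ms,S,SP)]):
    r=least_squares(f,[515,192,-.15,180],args=(obs,),loss='soft_l1');print(r.x);print(f(r.x,obs).reshape(-1,2))
q=least_squares(f,[515,192,-.15,180],args=([(ms,S,SP),(mt,Tt,TP)],)).x
b=np.array([502.3,197.4]);a=-.153;d=q[:2]-b;print("in box",d[0]*np.cos(a)+d[1]*np.sin(a),-d[0]*np.sin(a)+d[1]*np.cos(a),q[2]-a)
E
python3 lidfit.py
```

```text
[514.82  192.844  -0.139 182.509]
[[-0.503 -0.256]
 [ 0.261 -0.152]
 [-0.342  0.336]
 [ 1.05   0.141]
 [ 0.119  0.283]
 [-0.118  0.171]
 [ 0.25  -0.275]]
[509.081 193.899  -0.137 178.982]
[[-0.305 -0.278]
 [ 0.325 -0.03 ]
 [-0.747  0.359]
 [ 0.656 -0.01 ]]
in box 13.015460913019306 -2.7184728344678 0.013536333853563981
```

Fitted lid pose: 13 mm forward in the box frame, y -2.7, yaw +0.0135. This agrees with the tool, so I'll correct and descend.

>>> {"op": "jog_arm", "data": {
  "plan": [
    [-3, -1, 10, 0.6, 1],
    [0, 0, 15, 0, 1],
    [0, 0, 12, 0, 1],
    [0, 0, 6, 0, 1],
    [0, 0, 0, 0, 1]
  ]
}}

```text
t: 12.3
tool_pos: [516.7, 195.7, 134.6]
orientation: [2.042, -2.384, -0.0]
wrist_force: [-0.6, 0.4, -2.4]
grip_width: 15.6
```

>>> {"op": "jog_arm", "data": {
  "plan": [
    [0, 0, 0, 0, 1]
  ]
}}

```text
t: 12.4
tool_pos: [517.7, 196.4, 136.2]
orientation: [-2.044, 2.385, -0.001]
wrist_force: [-0.1, -0.1, -2.1]
grip_width: 15.9
```

```bash
python3 goal.py 516.1 195.3 124 2.9886
```

```text
t 12.40 pos [517.723 196.382 136.174] yawy 2.9877 tilt z [ 0.001 -0.    -1.   ] shift [ 1.319  1.445 12.173] F [-0.12  -0.145 -2.072] w 15.9 q [ 0.656  0.315 -0.255  0.    -1.    -0.81 ] turn deg -0.05
```

>>> {"op": "jog_arm", "data": {
  "plan": [
    [1, 1, 3, 0, 1],
    [0, 0, 3, 0, 1],
    [0, 0, 3, 0, 1],
    [0, 0, 0, 0, 1]
  ],
  "squeeze": 12
}}

```text
t: 12.8
tool_pos: [515.9, 195.3, 126.5]
orientation: [2.043, -2.385, -0.0]
wrist_force: [-0.2, 0.2, -3.3]
grip_width: 15.6
```

>>> {"op": "jog_arm", "data": {
  "plan": [
    [0, 0, 2, 0, 1],
    [0, 0, 2, 0, 1],
    [0, 0, 0, 0, 1]
  ]
}}

```text
t: 13.1
tool_pos: [516.5, 195.6, 123.4]
orientation: [-2.044, 2.385, -0.001]
wrist_force: [-1.3, -0.3, 0.5]
grip_width: 16.1
```

>>> {"op": "jog_arm", "data": {
  "plan": [
    [0, 0, 2, 0, 1],
    [0, 0, 0, 0, 1]
  ]
}}

```text
t: 13.3
tool_pos: [516.5, 195.7, 121.5]
orientation: [-2.044, 2.385, -0.0]
wrist_force: [-3.0, 0.5, 2.6]
grip_width: 15.9
```

>>> {"op": "jog_arm", "data": {
  "plan": [
    [0, 0, 2, 0, 1],
    [0, 0, 0, 0, 1]
  ]
}}

```text
t: 13.5
tool_pos: [516.2, 195.7, 119.1]
orientation: [-2.044, 2.385, 0.0]
wrist_force: [-2.9, 0.3, 3.1]
grip_width: 16.5
```

Rim contact came at the predicted height, and the lid is starting to tilt in the grip (opening 16.5). I'll continue until the tongues reach the ledge.

>>> {"op": "jog_arm", "data": {
  "plan": [
    [0, 0, 1.5, 0, 1],
    [0, 0, 1.5, 0, 1],
    [0, 0, 0, 0, 1]
  ]
}}

```text
t: 13.8
tool_pos: [516.0, 195.5, 115.7]
orientation: [2.044, -2.385, -0.0]
wrist_force: [-3.9, 0.6, 3.4]
grip_width: 17.0
```

```bash
python3 goal.py 516.1 195.3 114 2.9886; python3 snap.py 6 scene
python3 - <<'E'
import cv2
s=cv2.imread("pics/scene6.png");cv2.imwrite("pics/scene6c.png",cv2.resize(s[100:240,220:400],None,fx=4.2,fy=4.2,interpolation=cv2.INTER_CUBIC))
E
```

```text
t 13.80 pos [516.006 195.464 115.672] yawy 2.9877 tilt z [-0. -0. -1.] shift [ 0.147 -0.119  1.672] F [-3.94   0.593  3.393] w 17.0 q [ 0.656  0.333 -0.286 -0.    -0.952 -0.81 ] turn deg -0.05
```

View pics/scene6c.png

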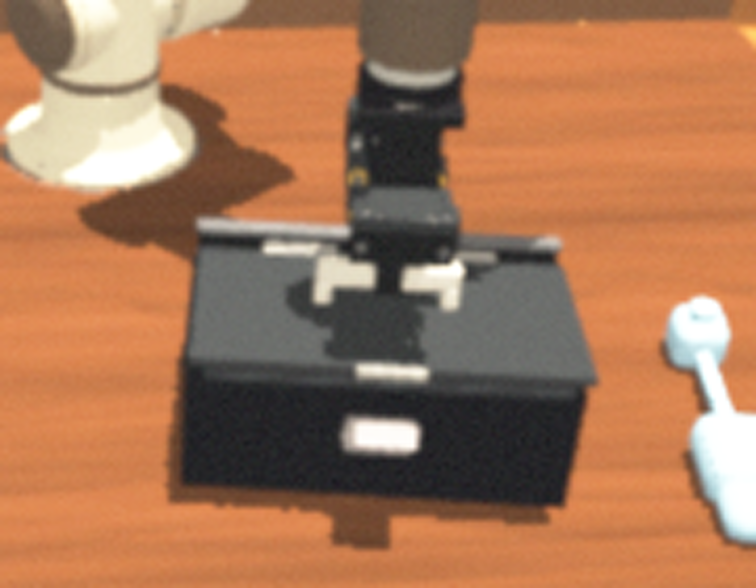

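>>> {"op": "jog_arm", "data": {
  "plan": [
    [0, 1, 0.4, 0, 1],
    [0, 2, 0, 0, 1],
    [0, 2, 0, 0, 1],
    [0, 0, 0, 0, 1]
  ]
}}

```text
t: 14.25
tool_pos: [511.5, 196.4, 115.6]
orientation: [-2.043, 2.385, -0.0]
wrist_force: [0.9, 0.9, 0.1]
grip_width: 16.7
```

>>> {"op": "jog_arm", "data": {
  "plan": [
    [0, 2, 0, 0, 1],
    [0, 2, 0, 0, 1],
    [0, 0, 0, 0, 1]
  ]
}}

```text
t: 14.55
tool_pos: [506.9, 196.9, 115.3]
orientation: [2.044, -2.385, -0.001]
wrist_force: [-0.1, 0.7, -0.9]
grip_width: 16.8
```

```bash
cat > inbox.py <<'E'
from h import *
from rig import env
s=env.read_state();d=s["tool_pos"][:2]-[502.3,197.4];a=-.153
print("tcp in box",d[0]*np.cos(a)+d[1]*np.sin(a),-d[0]*np.sin(a)+d[1]*np.cos(a),s["tool_pos"][2],"F",s["wrist_force"],"w",s["grip_width"],"t",s["t"])
E
python3 inbox.py
```

```text
tcp in box 4.608713203676211 0.1860775848516324 115.32324432966917 F [-0.051  0.699 -0.854] w 16.82625794316713 t 14.55
```

```bash
python3 snap.py 7 scene
python3 - <<'E'
import cv2
s=cv2.imread("pics/scene7.png");cv2.imwrite("pics/scene7c.png",cv2.resize(s[140:230,255:375],None,fx=6,fy=6,interpolation=cv2.INTER_CUBIC))
E
```

```text
(no output)
```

View pics/scene7c.png

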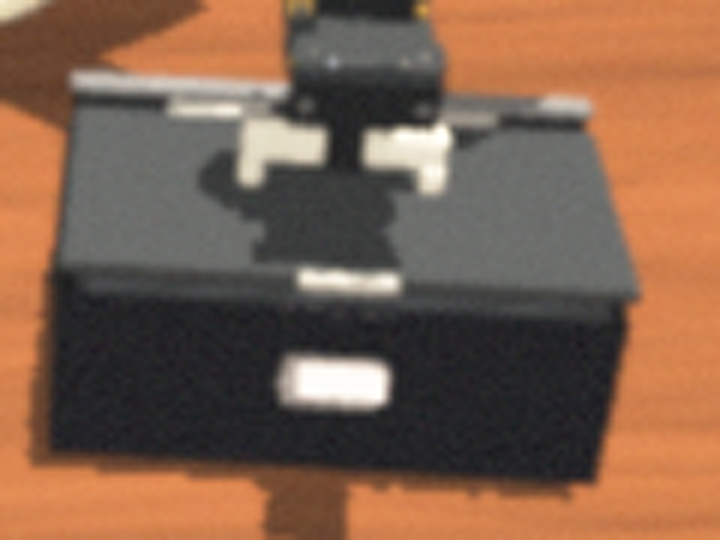

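The tongues are sliding in under the lip (left one at 205,108), and the front is still propped on the wall. I'll continue the slide.

>>> {"op": "jog_arm", "data": {
  "plan": [
    [0, 1.5, 0, 0, 1],
    [0, 1.5, 0, 0, 1],
    [0, 0, 0, 0, 1]
  ]
}}

```text
t: 14.9
tool_pos: [503.7, 197.2, 115.2]
orientation: [2.043, -2.385, -0.001]
wrist_force: [0.2, 0.6, -1.8]
grip_width: 17.3
```

>>> {"op": "jog_arm", "data": {
  "plan": [
    [0, 1.5, 0, 0, 1],
    [0, 1, 0, 0, 1],
    [0, 0, 0, 0, 1]
  ]
}}

```text
t: 15.2
tool_pos: [501.0, 197.4, 114.7]
orientation: [2.042, -2.385, -0.001]
wrist_force: [0.3, -0.4, -5.0]
grip_width: 16.7
```

```bash
python3 inbox.py
```

```text
tcp in box -1.2913690010946952 -0.2478354861755717 114.73599857621312 F [ 0.34  -0.401 -4.959] w 16.6689687041667 t 15.2
```

```bash
python3 snap.py 8 scene
python3 - <<'E'
import cv2
s=cv2.imread("pics/scene8.png");cv2.imwrite("pics/scene8c.png",cv2.resize(s[140:230,255:375],None,fx=6,fy=6,interpolation=cv2.INTER_CUBIC))
E
```

```text
(no output)
```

View pics/scene8c.png

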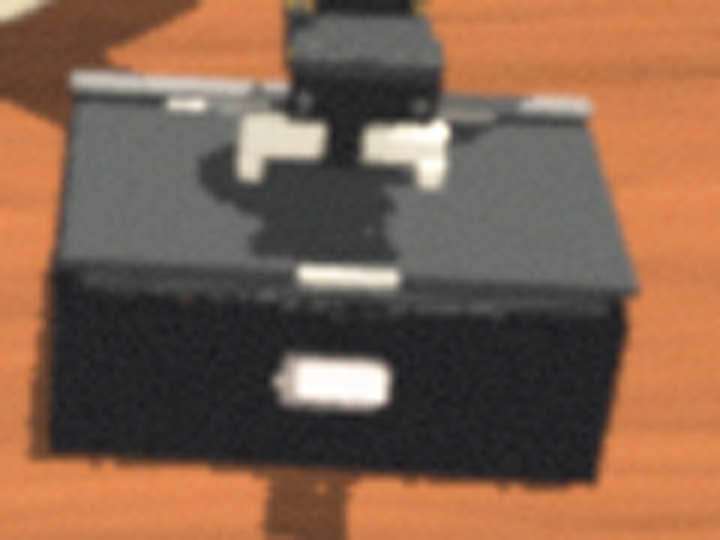

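```bash
cat > tab.py <<'E'
from h import *;import pickle,sys
ms=pickle.load(open("pics/scene8.pkl","rb"))
b=[502,197.2,-.153,0]
cr=lambda L:(proj(ms,pose(b,L))+.5-[255,140])*6
print("box corners",cr([(100,-150,110),(100,150,110),(-100,-150,126),(-100,150,126),(100,-150,0),(100,150,0)]))
def lid(h,tx,tz,pts): # tongue at tx,tz, tilt from handle: h= tilt rad
    c,s=np.cos(h),np.sin(h); out=[]
    for x,y,z in pts:
        dx,dz=x+94.5,z+26.5; out.append((tx+dx*c-dz*s,y,tz+dx*s+dz*c))
    return out
for th in(0,.05,.075,.1,.12):
    pts=[(110,-25,-24),(110,-25,-30),(104,-148,-24),(104,148,-24),(-77,-148,-24),(-77,148,-24),(0,-55,10)]
    L=lid(th,-91,116,pts); print(th,"front z",L[0][2]);print(cr(L).round(0).tolist())
E
python3 tab.py
```

```text
box corners [[ 54.988 291.275]
 [633.92  324.37 ]
 [ 76.231  71.818]
 [591.169  98.275]
 [ 49.59  452.624]
 [598.897 486.357]]
0 front z 118.5
[[296.0, 307.0], [295.0, 316.0], [58.0, 287.0], [635.0, 320.0], [77.0, 106.0], [591.0, 133.0], [242.0, 135.0]]
0.05 front z 128.71761576684113
[[298.0, 290.0], [297.0, 300.0], [59.0, 271.0], [638.0, 303.0], [77.0, 105.0], [591.0, 132.0], [242.0, 126.0]]
0.075 front z 133.81609718255632
[[299.0, 282.0], [298.0, 292.0], [59.0, 262.0], [640.0, 295.0], [77.0, 104.0], [592.0, 131.0], [243.0, 121.0]]
0.1 front z 138.90344411747142
[[300.0, 273.0], [299.0, 283.0], [60.0, 254.0], [641.0, 287.0], [77.0, 103.0], [592.0, 130.0], [243.0, 116.0]]
0.12 front z 142.96316798021866
[[300.0, 266.0], [299.0, 277.0], [60.0, 247.0], [643.0, 280.0], [77.0, 103.0], [592.0, 130.0], [243.0, 113.0]]
```

The tab's bottom edge is at row 289, which puts the front at about z = 135, marginal against 134. The tongues are against the lip (Fz -5), so raising the handle about 3 mm will tilt it further and leave a margin.

>>> {"op": "jog_arm", "data": {
  "plan": [
    [0, 0.5, -1, 0, 1],
    [0, 0.5, -1, 0, 1],
    [0, 0, -1, 0, 1],
    [0, 0, 0, 0, 1],
    [0, 0, 0, 0, 1]
  ]
}}

```text
t: 15.75
tool_pos: [499.9, 197.5, 118.1]
orientation: [2.042, -2.385, -0.001]
wrist_force: [-1.8, 0.7, -6.8]
grip_width: 17.5
```

```bash
python3 inbox.py;python3 snap.py 9 scene
python3 - <<'E'
import cv2
s=cv2.imread("pics/scene9.png");cv2.imwrite("pics/scene9c.png",cv2.resize(s[140:230,255:375],None,fx=6,fy=6,interpolation=cv2.INTER_CUBIC))
E
```

```text
tcp in box -2.3393143634203932 -0.24960564458903642 118.05754822465227 F [-1.83   0.668 -6.799] w 17.45439448456834 t 15.75
```

View pics/scene9c.png

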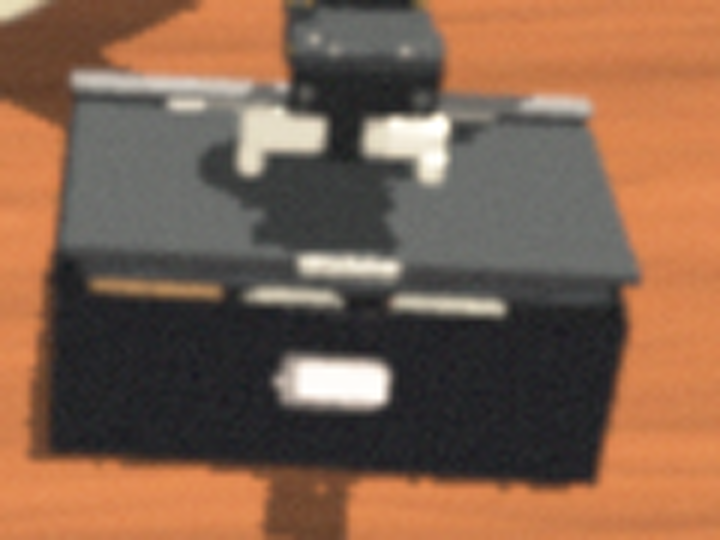

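Now the contents are visible under the raised front (tab at 350,265), so the ribs are clear above the wall and the tongues are loaded up against the lip: hooked. Next I'll lower gently, easing forward slightly.

>>> {"op": "jog_arm", "data": {
  "plan": [
    [0, 0, 1, 0, 1],
    [0, -0.5, 1, 0, 1],
    [0, -0.3, 1, 0, 1],
    [0, -0.3, 1, 0, 1],
    [0, 0, 0, 0, 1]
  ]
}}

```text
t: 16.3
tool_pos: [502.8, 198.0, 115.3]
orientation: [-2.043, 2.384, -0.001]
wrist_force: [-1.1, -0.7, -2.3]
grip_width: 17.1
```

>>> {"op": "jog_arm", "data": {
  "plan": [
    [0, -0.3, 1, 0, 1],
    [0, -0.3, 1, 0, 1],
    [0, -0.3, 1, 0, 1],
    [0, 0, 0, 0, 1]
  ]
}}

```text
t: 16.7
tool_pos: [502.2, 198.2, 113.2]
orientation: [-2.045, 2.385, 0.001]
wrist_force: [-8.5, 2.8, 6.1]
grip_width: 17.3
```

```bash
python3 inbox.py;python3 snap.py 10 scene
python3 - <<'E'
import cv2
s=cv2.imread("pics/scene10.png");cv2.imwrite("pics/scene10c.png",cv2.resize(s[140:230,255:375],None,fx=6,fy=6,interpolation=cv2.INTER_CUBIC))
E
```

```text
tcp in box -0.20117926595624874 0.7636894505509039 113.23591169364539 F [-8.54   2.786  6.084] w 17.258930178513737 t 16.7
```

View pics/scene10c.png

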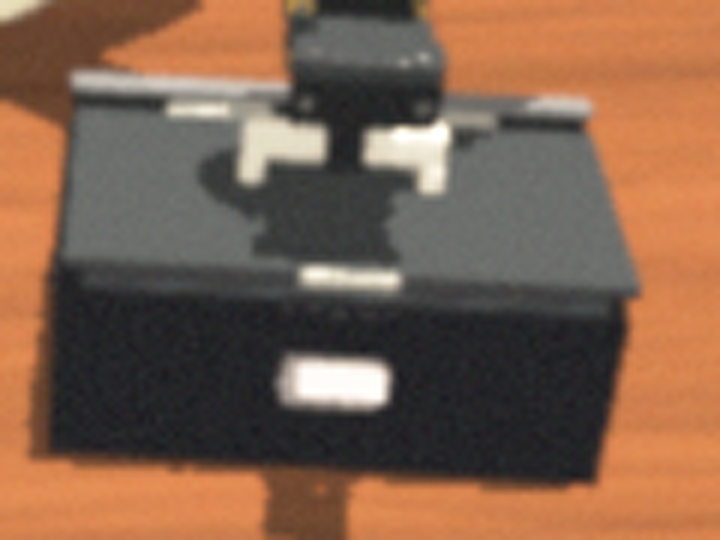

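Fx is -8.5: the front rib is landing on the wall's top edge because I eased forward too early. I'll raise a touch, go back 3 mm and lower again.

>>> {"op": "jog_arm", "data": {
  "plan": [
    [0, 0, -1.5, 0, 1],
    [0, 1, -1, 0, 1],
    [0, 1.5, 0, 0, 1],
    [0, 0, 0, 0, 1],
    [0, 0, 0, 0, 1]
  ]
}}

```text
t: 17.25
tool_pos: [500.5, 197.8, 113.6]
orientation: [2.044, -2.386, 0.0]
wrist_force: [0.1, 1.1, -4.5]
grip_width: 16.8
```

```bash
python3 inbox.py
```

```text
tcp in box -1.8405632259239613 0.15996048997884665 113.61301003505677 F [ 0.131  1.103 -4.519] w 16.83817023849837 t 17.25
```

>>> {"op": "jog_arm", "data": {
  "plan": [
    [0, 0.5, 1, 0, 1],
    [0, 0, 0.5, 0, 1],
    [0, 0, 0, 0, 1]
  ]
}}

```text
t: 17.55
tool_pos: [499.6, 197.9, 112.5]
orientation: [2.043, -2.385, -0.0]
wrist_force: [-0.8, 0.2, -1.5]
grip_width: 16.4
```

```bash
python3 inbox.py
```

```text
tcp in box -2.7859212412248233 0.04520795642478964 112.46463989444159 F [-0.805  0.16  -1.5  ] w 16.407327490684242 t 17.55
```

>>> {"op": "jog_arm", "data": {
  "plan": [
    [0, 0, 1, 0, 1],
    [0, 0, 1, 0, 1],
    [0, 0, 0, 0, 1]
  ]
}}

```text
t: 17.85
tool_pos: [499.6, 197.9, 110.8]
orientation: [2.044, -2.385, -0.0]
wrist_force: [-3.7, 0.7, 2.0]
grip_width: 16.4
```

```bash
python3 inbox.py
```

```text
tcp in box -2.7572331690602594 0.09794533575473902 110.75215564837093 F [-3.695  0.665  1.978] w 16.369452231772605 t 17.85
```

```bash
python3 snap.py 11 scene
python3 - <<'E'
import cv2
s=cv2.imread("pics/scene11.png");cv2.imwrite("pics/scene11c.png",cv2.resize(s[140:230,255:375],None,fx=6,fy=6,interpolation=cv2.INTER_CUBIC))
E
```

```text
(no output)
```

View pics/scene11c.png

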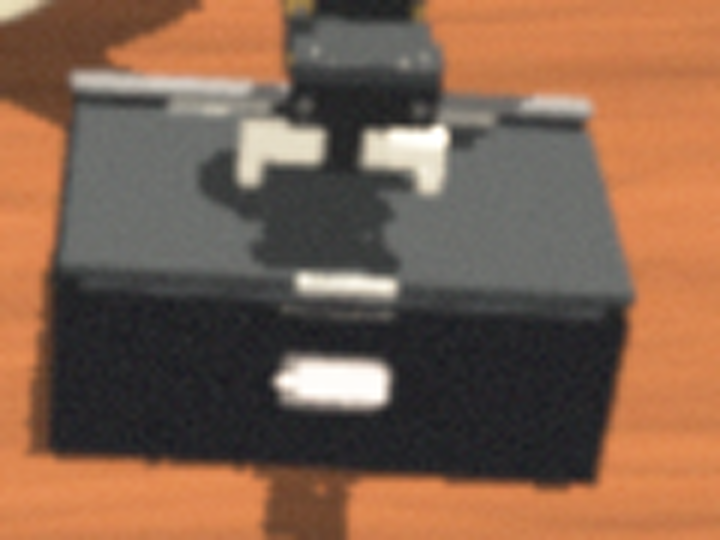

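The rib is inside the wall and resting on the bead, with the tab about 13 mm above home. I'll press down through the handle while still gripping, so it can't slam, easing forward 0.4 mm per mm down.

>>> {"op": "jog_arm", "data": {
  "plan": [
    [0, 0, 0, 0, 1],
    [0, -0.4, 1, 0, 1],
    [0, -0.4, 1, 0, 1],
    [0, 0, 0, 0, 1]
  ],
  "squeeze": 35
}}

```text
t: 18.3
tool_pos: [500.5, 197.9, 108.6]
orientation: [2.044, -2.386, -0.0]
wrist_force: [-5.7, 0.8, 2.5]
grip_width: 16.2
```

```bash
python3 inbox.py
```

```text
tcp in box -1.8152006592661303 0.22130620886729346 108.59923591859753 F [-5.654  0.754  2.473] w 16.236668794722757 t 18.3
```

>>> {"op": "jog_arm", "data": {
  "plan": [
    [0, -0.4, 1, 0, 1],
    [0, -0.4, 1, 0, 1],
    [0, 0, 0, 0, 1]
  ]
}}

```text
t: 18.6
tool_pos: [501.6, 197.6, 105.7]
orientation: [2.043, -2.386, 0.0]
wrist_force: [-0.3, 0.1, -4.2]
grip_width: 15.9
```

```bash
python3 inbox.py
```

```text
tcp in box -0.6780246863146653 0.06833697615367197 105.67949977903646 F [-0.28   0.13  -4.198] w 15.941660570527853 t 18.6
```

The resistance has gone (Fz -4, opening 15.9, so the lid is level): it appears to have clicked past. I'll keep lowering to the rim.

>>> {"op": "jog_arm", "data": {
  "plan": [
    [0, -0.3, 1, 0, 1],
    [0, 0, 1, 0, 1],
    [0, 0, 0, 0, 1]
  ]
}}

```text
t: 18.9
tool_pos: [502.3, 197.8, 104.6]
orientation: [-2.044, 2.385, -0.001]
wrist_force: [-0.2, 0.6, -2.9]
grip_width: 15.5
```

```bash
python3 inbox.py;python3 snap.py 12 scene
python3 - <<'E'
import cv2
s=cv2.imread("pics/scene12.png");cv2.imwrite("pics/scene12c.png",cv2.resize(s[140:230,255:375],None,fx=6,fy=6,interpolation=cv2.INTER_CUBIC))
E
```

```text
tcp in box -0.0942166837150077 0.37786017520174886 104.63260124225529 F [-0.159  0.586 -2.896] w 15.505628386995165 t 18.9
```

View pics/scene12c.png

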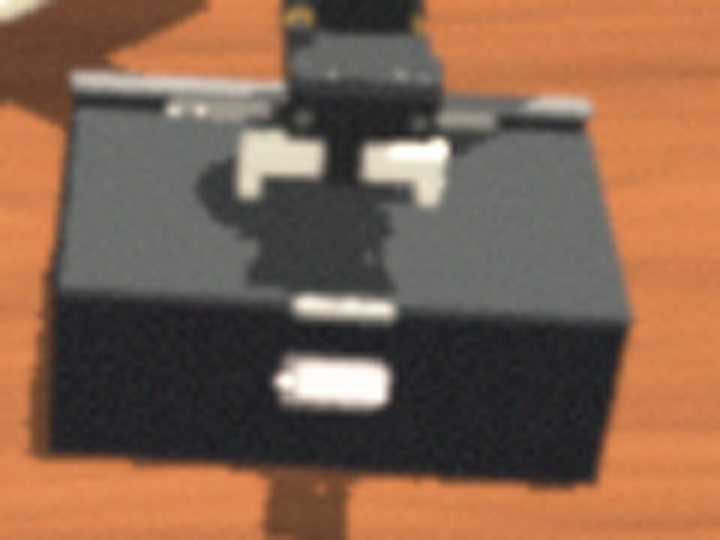

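The lid looks flat on the rim (tab bottom edge at row 320). I'll seat it with a small extra press and then release.

>>> {"op": "jog_arm", "data": {
  "plan": [
    [0, 0, 1, 0, 1],
    [0, 0, 1, 0, 1],
    [0, 0, 0, 0, 1]
  ]
}}

```text
t: 19.25
tool_pos: [502.4, 197.8, 104.4]
orientation: [-2.044, 2.384, -0.001]
wrist_force: [-3.7, 0.1, 6.0]
grip_width: 15.5
```

```bash
python3 inbox.py
```

```text
tcp in box -0.01354105215534819 0.4435037368824919 104.39376004129474 F [-3.723  0.069  6.009] w 15.502608352088957 t 19.25
```

>>> {"op": "jog_arm", "data": {
  "plan": [
    [0, 0, 2, 0, 1],
    [0, 0, 0, 0, 1],
    [0, 0, 0, 0, 1]
  ]
}}

```text
t: 19.55
tool_pos: [502.4, 197.9, 104.4]
orientation: [-2.044, 2.383, -0.002]
wrist_force: [-7.2, -0.3, 17.9]
grip_width: 15.6
```

```bash
python3 inbox.py
```

```text
tcp in box -0.0060833787937407124 0.4694922376897895 104.35542199056354 F [-7.161 -0.267 17.901] w 15.637691502996143 t 19.55
```

The lid is rigid at its home height under 18 N. I'll ease off and open.

>>> {"op": "jog_arm", "data": {
  "plan": [
    [0, 0, -2, 0, 1],
    [0, 0, -2, 0, 1],
    [0, 0, 0, 0, 0.6],
    [0, 0, 0, 0, 0.3],
    [0, 0, 0, 0, 0]
  ]
}}

```text
t: 20.05
tool_pos: [502.1, 197.9, 104.5]
orientation: [-2.044, 2.385, -0.0]
wrist_force: [-0.1, 0.6, 0.5]
grip_width: 32.2
```

>>> {"op": "jog_arm", "data": {
  "plan": [
    [0, 0, 0, 0, 0],
    [0, 0, 0, 0, 0],
    [0, 0, 0, 0, 0],
    [0, 0, 0, 0, 0],
    [0, 0, 0, 0, 0]
  ]
}}

```text
t: 20.55
tool_pos: [501.8, 197.7, 104.5]
orientation: [-2.044, 2.386, -0.0]
wrist_force: [0.6, -0.8, 0.0]
grip_width: 71.9
```

>>> {"op": "jog_arm", "data": {
  "plan": [
    [0, 0, -20, 0, 0],
    [0, 0, -40, 0, 0],
    [0, 0, -40, 0, 0],
    [0, 0, -20, 0, 0],
    [0, 0, 0, 0, 1]
  ]
}}

```text
t: 21.05
tool_pos: [503.6, 198.8, 228.5]
orientation: [-2.039, 2.379, -0.002]
wrist_force: [0.1, 0.3, -0.9]
grip_width: 83.8
```

```bash
python3 inbox.py;python3 snap.py 13 scene wrist
python3 - <<'E'
import cv2
s=cv2.imread("pics/scene13.png");cv2.imwrite("pics/scene13c.png",cv2.resize(s[130:240,255:385],None,fx=5,fy=5,interpolation=cv2.INTER_CUBIC))
E
```

```text
tcp in box 1.1125617278110826 1.5576789669077145 228.52755222627047 F [ 0.15   0.336 -0.88 ] w 83.7780549789526 t 21.05
```

View pics/scene13c.png

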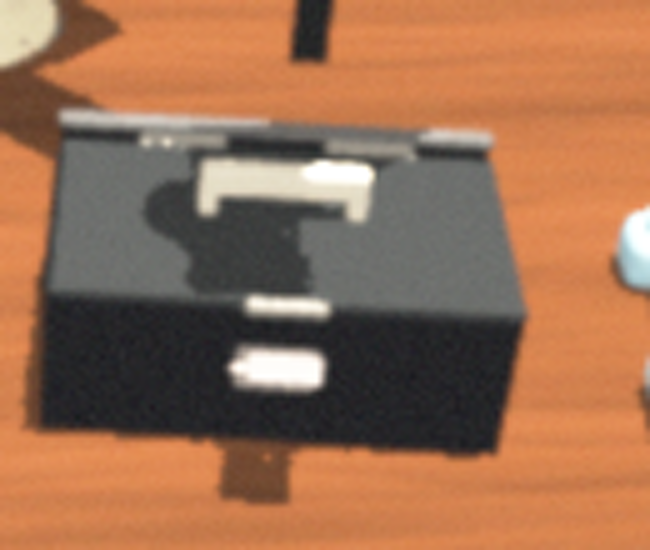

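View pics/wrist13.png

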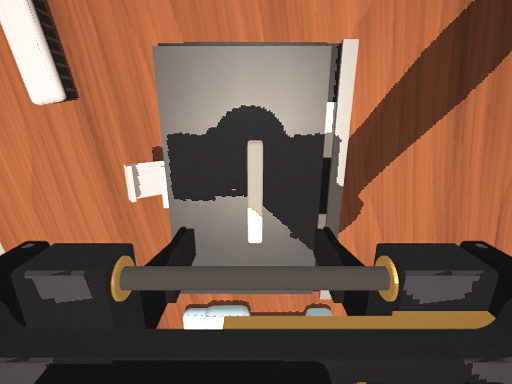

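The lid lies flat with the tongues under the lip, and the tab is centred above the clasp. For the clasp, which lies out flat, I'll grip its 44 mm width, swing it part way up along its arc, and then push it shut from outside. First I'll check its position in the wrist image.

```bash
python3 - <<'E'
from h import *;import pickle
mw=pickle.load(open("pics/wrist13.pkl","rb"));mt=pickle.load(open("pics/top5.pkl","rb"))
b=[502.3,197.4,-.153,0]
for th in(1.5,1.3,1.1):
  c,s=np.cos(th),np.sin(th)
  L=[(112+4*c+57*s,y,66-4*s+57*c) for y in(-22,22)]+[(112+57*s,y,66+57*c) for y in(-22,22)]
  print(th,np.array(L)[0],proj(mw,pose(b,L)).round(1).tolist())
print(proj(mw,pose(b,[(110,-25,116),(110,25,116),(104,-148,116)])))
print("goal",pose(b,[(158,0,0)]))
print("brush",back(mt,[260,157],40),"dish",back(mt,[333,167],15))
import cv2
w=cv2.imread("pics/wrist13.png");cv2.imwrite("pics/wrist13c.png",cv2.resize(w[130:230,110:210],None,fx=6,fy=6,interpolation=cv2.INTER_CUBIC))
E
python3 goal.py 656 173.4 190 -1.724
```

```text
1.5 [169.14  -22.     66.042] [[127.0, 160.6], [131.7, 192.3], [125.9, 161.1], [130.6, 193.1]]
1.3 [167.993 -22.     77.393] [[123.9, 162.1], [128.8, 194.7], [123.3, 162.6], [128.3, 195.6]]
1.1 [164.613 -22.     88.29 ] [[122.5, 163.7], [127.6, 197.2], [122.6, 164.2], [127.8, 198.1]]
[[158.169 165.515]
 [162.792 206.623]
 [150.517  44.382]]
goal [[658.454 173.32    0.   ]]
brush [759.621 -20.637  40.   ] dish [ 728.541 -311.645   15.   ]
t 21.15 pos [501.41  197.711 224.332] yawy 2.9873 tilt z [-0.     0.001 -1.   ] shift [   0.284 -156.504   34.266] F [-0.173 -0.546  0.041] w 77.4 q [ 0.676  0.218 -0.155 -0.001 -1.198 -0.83 ] turn deg -90.06
```

View pics/wrist13c.png

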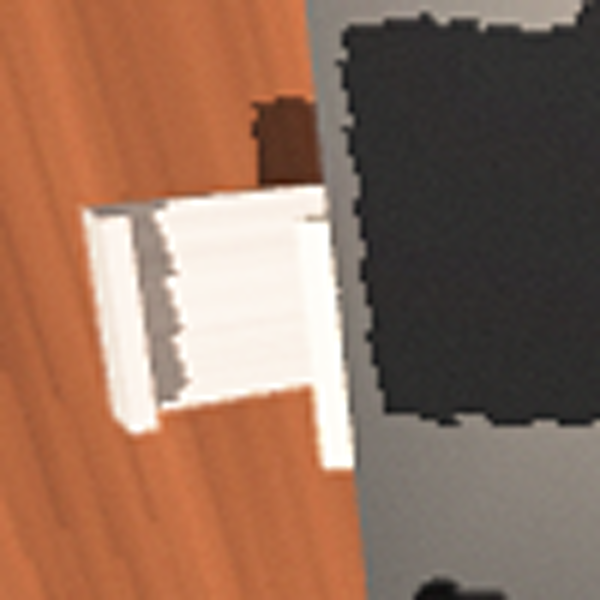

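>>> {"op": "jog_arm", "data": {
  "plan": [
    [0, -35, 0, 0, 0],
    [0, -45, 0, 0, 0],
    [0, -45, 0, 0, 0],
    [0, -31, 0, 0, 0],
    [0, 0, 0, -6, 0]
  ],
  "squeeze": 15
}}

```text
t: 21.65
tool_pos: [658.0, 172.4, 219.6]
orientation: [2.162, -2.272, -0.003]
wrist_force: [-1.2, 0.6, -0.1]
grip_width: 87.2
```

>>> {"op": "jog_arm", "data": {
  "plan": [
    [0, 0, 0, -8.5, 0],
    [0, 0, 0, -8.5, 0],
    [0, 0, 0, -8.5, 0],
    [0, 0, 0, -8.5, 0],
    [0, 0, 0, -8.5, 0]
  ]
}}

```text
t: 22.15
tool_pos: [655.0, 173.5, 221.8]
orientation: [2.844, -1.326, -0.005]
wrist_force: [0.7, 0.8, -0.2]
grip_width: 86.9
```

>>> {"op": "jog_arm", "data": {
  "plan": [
    [0, 0, 0, -8.5, 0],
    [0, 0, 0, -8.5, 0],
    [0, 0, 0, -8.5, 0],
    [0, 0, 0, -8, 0],
    [0, 0, 0, -8, 0]
  ]
}}

```text
t: 22.65
tool_pos: [655.0, 173.5, 221.9]
orientation: [3.131, -0.233, -0.006]
wrist_force: [0.1, 0.9, -0.3]
grip_width: 87.0
```

```bash
python3 goal.py 658.4 173.3 100 -1.724;python3 inbox.py;python3 snap.py 14 wrist scene
```

```text
t 22.65 pos [654.981 173.498 221.852] yawy -1.7192 tilt z [-0.004 -0.002 -1.   ] shift [  3.891  -0.584 121.836] F [ 0.081  0.95  -0.253] w 87.0 q [ 0.497  0.464  0.201 -0.001 -1.312  0.926] turn deg 0.28
tcp in box 154.54018285752053 -0.353750036868572 221.85155498641052 F [ 0.081  0.95  -0.253] w 87.0105136356433 t 22.65
```

View pics/wrist14.png

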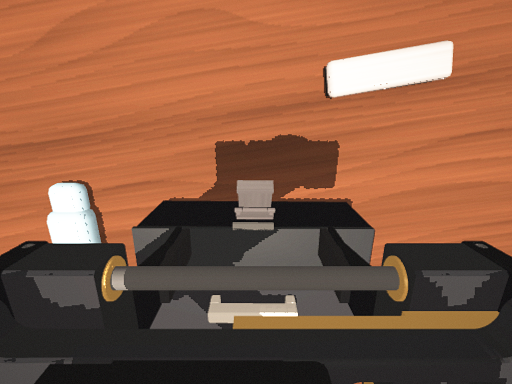

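The clasp is centred between the fingers at (255,197), with the brush well clear at (390,70). I'll descend around it.

>>> {"op": "jog_arm", "data": {
  "plan": [
    [4, 0, 35, 0.3, 0],
    [0, 0, 40, 0, 0],
    [0, 0, 40, 0, 0],
    [0, 0, 30, 0, 0],
    [0, 0, 15, 0, 0]
  ]
}}

```text
t: 23.25
tool_pos: [657.1, 172.0, 59.6]
orientation: [3.128, -0.255, -0.011]
wrist_force: [-0.5, -0.3, -0.9]
grip_width: 87.4
```

>>> {"op": "jog_arm", "data": {
  "plan": [
    [0, 0, 0, 0, 0]
  ]
}}

```text
t: 23.35
tool_pos: [658.0, 172.3, 61.2]
orientation: [3.128, -0.253, -0.009]
wrist_force: [-0.3, 0.3, -0.1]
grip_width: 87.3
```

```bash
python3 goal.py 658.4 173.3 30 -1.724;python3 inbox.py
```

```text
t 23.35 pos [658.031 172.285  61.193] yawy -1.7320 tilt z [-0.006 -0.003 -1.   ] shift [ 0.37  -1.176 31.187] F [-0.304  0.331 -0.136] w 87.3 q [ 0.493  0.588 -0.004 -0.    -0.986  0.917] turn deg -0.46
tcp in box 157.73965396092788 -1.087124964036164 61.19285157467131 F [-0.304  0.331 -0.136] w 87.28225614481852 t 23.35
```

>>> {"op": "jog_arm", "data": {
  "plan": [
    [0, -1, 15, -0.4, 0],
    [0, 0, 11, 0, 0],
    [0, 0, 5, 0, 0],
    [0, 0, 0, 0, 0]
  ]
}}

```text
t: 23.75
tool_pos: [659.7, 174.0, 33.0]
orientation: [3.132, -0.239, -0.001]
wrist_force: [0.1, 0.7, -0.2]
grip_width: 87.2
```

```bash
python3 inbox.py;python3 snap.py 15 scene
python3 - <<'E'
import cv2
s=cv2.imread("pics/scene15.png");cv2.imwrite("pics/scene15c.png",cv2.resize(s[140:260,245:385],None,fx=5,fy=5,interpolation=cv2.INTER_CUBIC))
E
```

```text
tcp in box 159.11506509634617 0.8421058907762919 32.955259405150805 F [ 0.136  0.687 -0.161] w 87.19933525187196 t 23.75
```

View pics/scene15c.png

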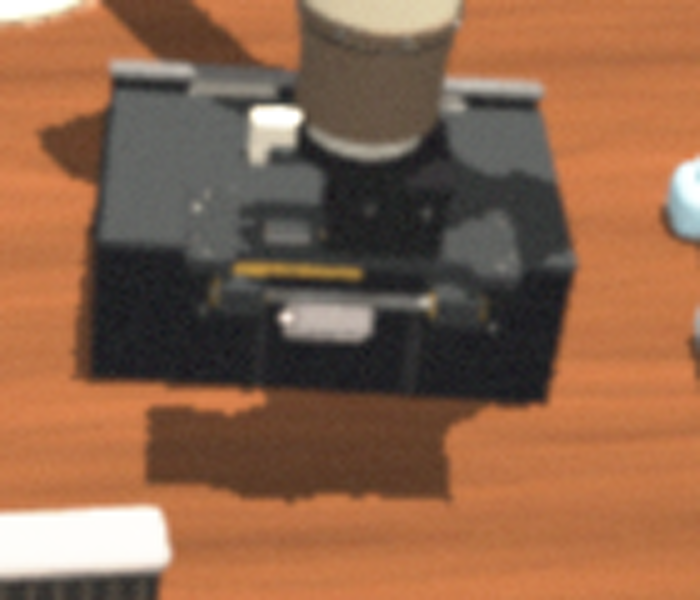

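The fingers straddle the clasp. I'll go slightly lower and then close on its sides.

>>> {"op": "jog_arm", "data": {
  "plan": [
    [-2, 0, 4, 0, 0],
    [0, 0, 0, 0, 1],
    [0, 0, 0, 0, 1],
    [0, 0, 0, 0, 1],
    [0, 0, 0, 0, 1]
  ]
}}

```text
t: 24.3
tool_pos: [658.2, 174.5, 29.8]
orientation: [-3.132, 0.239, -0.001]
wrist_force: [0.4, -0.2, 0.3]
grip_width: 62.7
```

>>> {"op": "jog_arm", "data": {
  "plan": [
    [0, 0, 0, 0, 1],
    [0, 0, 0, 0, 1],
    [0, 0, 0, 0, 1],
    [0, 0, 0, 0, 1]
  ]
}}

```text
t: 24.7
tool_pos: [657.7, 172.4, 29.6]
orientation: [3.13, -0.24, -0.002]
wrist_force: [0.8, -5.6, 1.2]
grip_width: 43.7
```

```bash
python3 inbox.py
```

```text
tcp in box 157.40849177068597 -1.0636245596301492 29.645904820889115 F [ 0.764 -5.577  1.176] w 43.72635752649075 t 24.7
```

The clasp is gripped at 43.7 mm. Now I'll swing it along its 45 mm arc.

>>> {"op": "jog_arm", "data": {
  "plan": [
    [0, 1, 0, 0, 1],
    [-0.5, 0, -4.5, 0, 1],
    [-1, 0, -4.4, 0, 1],
    [-1.5, 0, -4.2, 0, 1],
    [-1.8, 0, -4.2, 0, 1]
  ]
}}

```text
t: 25.2
tool_pos: [647.0, 173.6, 42.1]
orientation: [3.129, -0.242, -0.021]
wrist_force: [-7.1, 0.7, -16.5]
grip_width: 43.6
```

```bash
python3 inbox.py
```

```text
tcp in box 146.63970068771388 -1.4314161437147312 42.11042623472322 F [ -7.072   0.748 -16.495] w 43.56152012388462 t 25.2
```

>>> {"op": "jog_arm", "data": {
  "plan": [
    [0, 0, 0, 0, 1]
  ]
}}

```text
t: 25.3
tool_pos: [646.7, 173.7, 42.5]
orientation: [3.129, -0.241, -0.021]
wrist_force: [-9.0, 0.4, -9.8]
grip_width: 43.3
```

```bash
python3 inbox.py;python3 snap.py 16 scene wrist
python3 - <<'E'
import cv2
s=cv2.imread("pics/scene16.png");cv2.imwrite("pics/scene16c.png",cv2.resize(s[140:260,245:385],None,fx=5,fy=5,interpolation=cv2.INTER_CUBIC))
E
```

```text
tcp in box 146.35675640696408 -1.434135416728921 42.4810540061447 F [-8.991  0.433 -9.778] w 43.306237493921074 t 25.3
```

View pics/scene16c.png

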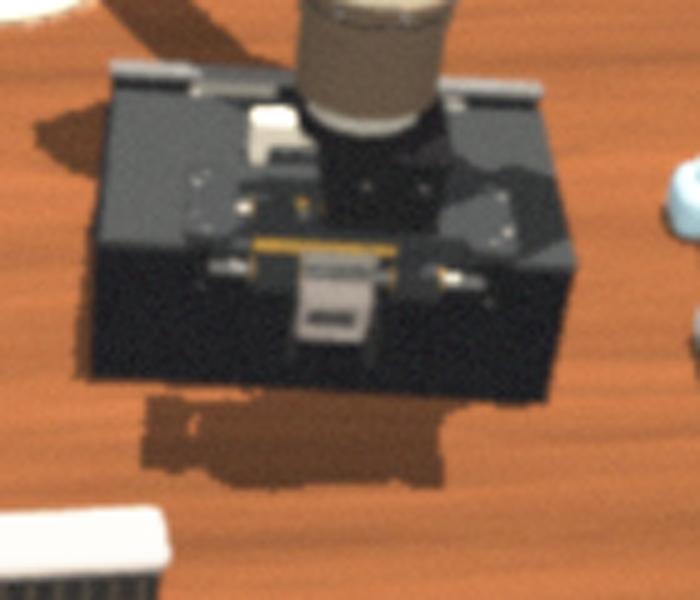

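View pics/wrist16.png

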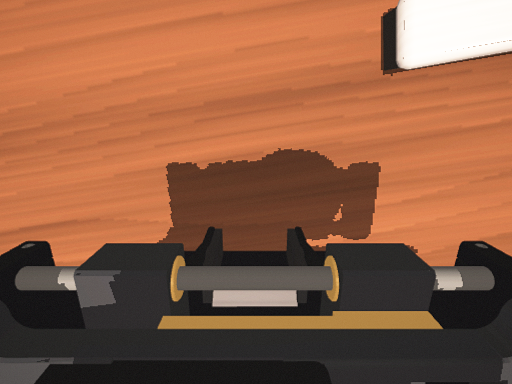

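```bash
cat > clasp.py <<'E'
from h import *;import pickle,sys
ms=pickle.load(open("pics/scene16.pkl","rb"));b=[502,197.2,-.153,0]
for th in(1.5,1.2,1.0,.8,.6,.4,.2,0):
  c,s=np.cos(th),np.sin(th)
  f=lambda dx,dz,y:(112+dx*c+dz*s,y,66-dx*s+dz*c)
  print(th,((proj(ms,pose(b,[f(4,57,-22),f(4,57,22),f(4,0,-22)]))+.5-[245,140])*5).round(0).tolist())
E
python3 clasp.py
```

```text
1.5 [[296.0, 379.0], [369.0, 383.0], [294.0, 327.0]]
1.2 [[299.0, 355.0], [371.0, 359.0], [294.0, 328.0]]
1.0 [[300.0, 337.0], [373.0, 341.0], [294.0, 328.0]]
0.8 [[301.0, 318.0], [374.0, 322.0], [294.0, 328.0]]
0.6 [[302.0, 299.0], [375.0, 304.0], [294.0, 327.0]]
0.4 [[302.0, 282.0], [375.0, 286.0], [294.0, 327.0]]
0.2 [[303.0, 266.0], [375.0, 270.0], [294.0, 326.0]]
0 [[302.0, 253.0], [374.0, 257.0], [294.0, 325.0]]
```

```bash
cat >> clasp.py <<'E'
print()
for th in(1.3,1.2,1.1,1.0,.9,.8,.7,.6,.4,.2,0):
  c,s=np.cos(th),np.sin(th)
  f=lambda dx,dz,y:(112+dx*c+dz*s,y,66-dx*s+dz*c)
  print(th,"claw,end,inner hinge",((proj(ms,pose(b,[f(-12,57,-22),f(4,57,-22),f(0,0,-22),f(4,-8,-22)]))+.5-[245,140])*5).round(0).tolist(),np.array(f(-12,57,0)),np.array(f(4,57,0)))
mt=pickle.load(open("pics/top5.pkl","rb"))
import rig
for th in(1.5,1.2,1.0,.8):
  c,s=np.cos(th),np.sin(th)
  f=lambda dx,dz,y:(112+dx*c+dz*s,y,66-dx*s+dz*c)
  print(th,"top0 crop",((proj(mt,pose([502.3,197.4,-.153,0],[f(-12,57,-22),f(4,57,-22),f(4,57,22)]))+.5-[145,165])*4.4).round(0).tolist())
E
python3 clasp.py | tail -16
python3 - <<'E'
import cv2
s=cv2.imread("pics/scene16.png");a=s[180:215,290:330]
b=cv2.imread("pics/scene0.png")[180:215,290:330]
import numpy as np
cv2.imwrite("pics/cmp16.png",cv2.resize(np.hstack([b,a]),None,fx=9.5,fy=9.5,interpolation=cv2.INTER_CUBIC))
E
```

```text
1.3 claw,end,inner hinge [[300.0, 339.0], [298.0, 363.0], [294.0, 321.0], [293.0, 322.0]] [163.713   0.     92.81 ] [167.993   0.     77.393]
1.2 claw,end,inner hinge [[300.0, 330.0], [299.0, 355.0], [294.0, 321.0], [293.0, 324.0]] [160.778   0.     97.839] [166.576   0.     82.926]
1.1 claw,end,inner hinge [[301.0, 320.0], [299.0, 346.0], [294.0, 321.0], [293.0, 325.0]] [157.356   0.    102.549] [164.613   0.     88.29 ]
1.0 claw,end,inner hinge [[302.0, 310.0], [300.0, 337.0], [294.0, 321.0], [293.0, 327.0]] [153.48    0.    106.895] [162.125   0.     93.431]
0.9 claw,end,inner hinge [[302.0, 301.0], [300.0, 327.0], [294.0, 321.0], [293.0, 328.0]] [149.19    0.    110.832] [159.136   0.     98.298]
0.8 claw,end,inner hinge [[302.0, 292.0], [301.0, 318.0], [294.0, 321.0], [293.0, 329.0]] [144.529   0.    114.321] [155.676   0.    102.843]
0.7 claw,end,inner hinge [[302.0, 283.0], [301.0, 309.0], [294.0, 321.0], [293.0, 330.0]] [139.542   0.    117.327] [151.78    0.    107.019]
0.6 claw,end,inner hinge [[303.0, 274.0], [302.0, 299.0], [294.0, 321.0], [293.0, 331.0]] [134.281   0.    119.82 ] [147.486   0.    110.786]
0.4 claw,end,inner hinge [[303.0, 259.0], [302.0, 282.0], [294.0, 321.0], [293.0, 333.0]] [123.144   0.    123.173] [137.881   0.    116.943]
0.2 claw,end,inner hinge [[302.0, 247.0], [303.0, 266.0], [294.0, 321.0], [293.0, 334.0]] [111.563   0.    124.248] [127.244   0.    121.069]
0 claw,end,inner hinge [[302.0, 238.0], [302.0, 253.0], [294.0, 321.0], [293.0, 335.0]] [100.   0. 123.] [116.   0. 123.]
1.5 top0 crop [[311.0, 61.0], [313.0, 63.0], [263.0, 54.0]]
1.2 top0 crop [[308.0, 66.0], [311.0, 62.0], [261.0, 54.0]]
1.0 top0 crop [[306.0, 72.0], [309.0, 65.0], [259.0, 57.0]]
0.8 top0 crop [[304.0, 81.0], [307.0, 70.0], [256.0, 62.0]]
```

View pics/cmp16.png

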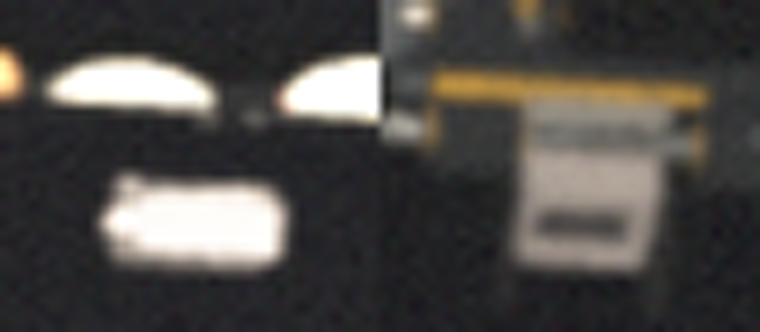

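The clasp has already swung well up (about 0.4–0.7 rad). It actually started near 1.05 rad, so the arc I drove loaded the grip a little. I'll release, back out along +x, and then push it shut from outside.

>>> {"op": "jog_arm", "data": {
  "plan": [
    [0, 0, 0, 0, 0.5],
    [0, 0, 0, 0, 0],
    [0, 0, 0, 0, 0],
    [0, 0, 0, 0, 0],
    [0, 0, 0, 0, 0]
  ]
}}

```text
t: 25.9
tool_pos: [654.6, 174.9, 48.4]
orientation: [-3.131, 0.238, -0.005]
wrist_force: [-0.3, 0.6, -1.0]
grip_width: 67.8
```

>>> {"op": "jog_arm", "data": {
  "plan": [
    [20, 0, 0, 0, 0],
    [35, 0, 0, 0, 0],
    [25, 0, 0, 0, 0],
    [0, 0, 0, 0, 1],
    [0, 0, 0, 0, 1]
  ]
}}

```text
t: 26.4
tool_pos: [732.5, 161.8, 46.8]
orientation: [-3.132, 0.24, -0.0]
wrist_force: [-0.1, 1.0, -0.1]
grip_width: 77.6
```

```bash
python3 inbox.py;python3 snap.py 17 scene
python3 - <<'E'
import cv2
s=cv2.imread("pics/scene17.png");cv2.imwrite("pics/scene17c.png",cv2.resize(s[140:260,245:385],None,fx=5,fy=5,interpolation=cv2.INTER_CUBIC))
E
```

```text
tcp in box 232.93486645664998 -0.0677696141674673 46.76706521355554 F [-0.072  0.979 -0.127] w 77.64885054821293 t 26.4
```

View pics/scene17c.png

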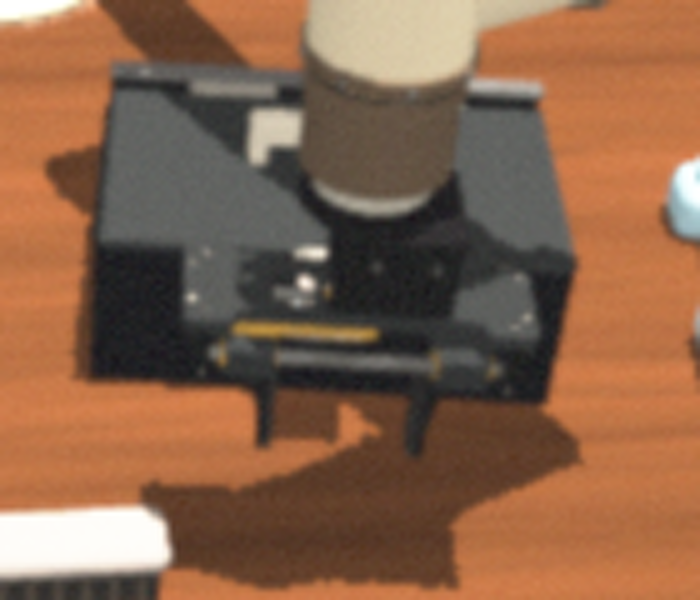

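>>> {"op": "jog_arm", "data": {
  "plan": [
    [0, 0, -15, 0, 1],
    [0, 0, -13, 0, 1],
    [0, 0, 0, 0, 1],
    [0, 0, 0, 0, 1],
    [0, 0, 0, 0, 1]
  ]
}}

```text
t: 26.95
tool_pos: [731.8, 162.2, 74.8]
orientation: [-3.132, 0.239, 0.001]
wrist_force: [0.1, 0.2, 0.4]
grip_width: 35.4
```

>>> {"op": "jog_arm", "data": {
  "plan": [
    [0, 0, 0, 0, 1],
    [0, 0, 0, 0, 1],
    [0, 0, 0, 0, 1],
    [0, 0, 0, 0, 1],
    [0, 0, 0, 0, 1]
  ]
}}

```text
t: 27.45
tool_pos: [732.2, 162.0, 74.7]
orientation: [3.132, -0.239, -0.0]
wrist_force: [0.7, 1.1, -0.0]
grip_width: 1.9
```

```bash
python3 inbox.py;python3 snap.py 18 wrist top
python3 - <<'E'
import cv2
s=cv2.imread("pics/top18.png");cv2.imwrite("pics/top18c.png",cv2.resize(s[140:240,150:270],None,fx=5,fy=5,interpolation=cv2.INTER_CUBIC))
E
```

```text
tcp in box 232.6351614831351 0.09352399890362051 74.69036225942283 F [ 0.69   1.069 -0.038] w 1.8737072447718546 t 27.45
```

View pics/wrist18.png

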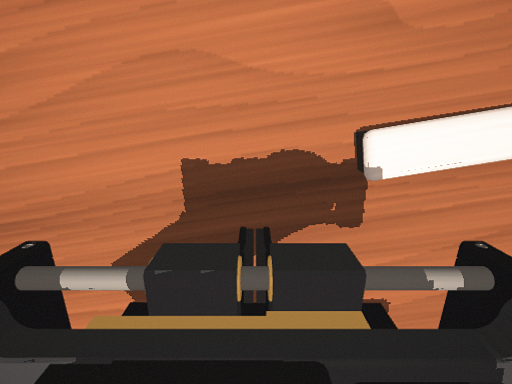

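View pics/top18c.png

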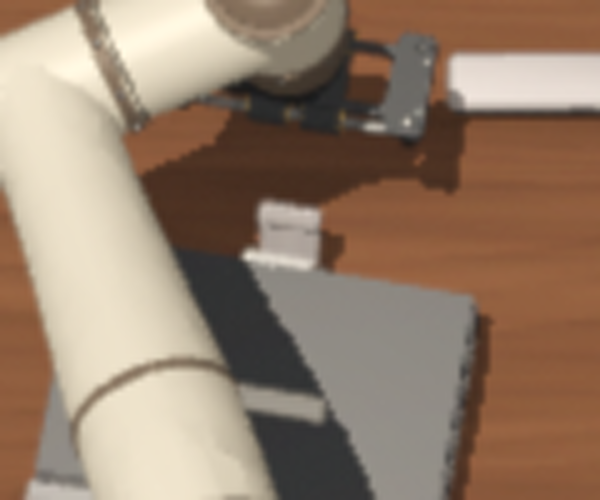

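Run:
```python
from h import *;import pickle
mt=pickle.load(open("pics/top18.pkl","rb"))
for th in(1.1,1.0,.9,.8,.7,.6,.5,.4):
  c,s=np.cos(th),np.sin(th)
  f=lambda dx,dz,y:(112+dx*c+dz*s,y,66-dx*s+dz*c)
  print(th,((proj(mt,pose([502.3,197.4,-.153,0],[f(4,57,-22),f(4,57,22),f(-12,57,-22),(110,-25,116)]))+.5-[150,140])*5).round(0).tolist())
```

```text
1.1 [[327.0, 197.0], [270.0, 187.0], [324.0, 203.0], [316.0, 262.0]]
1.0 [[326.0, 199.0], [269.0, 189.0], [323.0, 207.0], [316.0, 262.0]]
0.9 [[325.0, 202.0], [268.0, 192.0], [322.0, 212.0], [316.0, 262.0]]
0.8 [[324.0, 205.0], [266.0, 196.0], [320.0, 217.0], [316.0, 262.0]]
0.7 [[323.0, 209.0], [265.0, 200.0], [319.0, 223.0], [316.0, 262.0]]
0.6 [[321.0, 214.0], [263.0, 204.0], [317.0, 229.0], [316.0, 262.0]]
0.5 [[320.0, 219.0], [262.0, 210.0], [316.0, 236.0], [316.0, 262.0]]
0.4 [[318.0, 225.0], [260.0, 215.0], [314.0, 243.0], [316.0, 262.0]]
```

Top view: the clasp's end edge is at row ~210, so it stands at about 0.6 rad. The fingers are closed, so I'll push its end toward the box, slowly near contact.

>>> {"op": "jog_arm", "data": {
  "plan": [
    [-25, 0, -6, 0, 1],
    [-30, 0, 0, 0, 1],
    [-12, 0, 0, 0, 1],
    [0, 0, 0, 0, 1]
  ]
}}

```text
t: 27.95
tool_pos: [664.8, 172.6, 81.6]
orientation: [-3.133, 0.237, 0.0]
wrist_force: [0.8, 0.4, -0.2]
grip_width: 0.6
```

>>> {"op": "jog_arm", "data": {
  "plan": [
    [-5, 0, 0, 0, 1],
    [-5, 0, 0, 0, 1],
    [-5, 0, 0, 0, 1],
    [-5, 0, 0, 0, 1],
    [0, 0, 0, 0, 1]
  ]
}}

```text
t: 28.45
tool_pos: [645.9, 175.4, 81.1]
orientation: [-3.132, 0.239, 0.0]
wrist_force: [2.3, -0.2, 1.0]
grip_width: 0.3
```

```bash
python3 inbox.py
```

```text
tcp in box 145.2492558694321 0.18270021767002476 81.05826561235332 F [ 2.256 -0.15   1.047] w 0.33411052705527894 t 28.45
```

Contact, about 2 N as expected for the hinge. I'll continue to closed (TCP x ≈ 125).

>>> {"op": "jog_arm", "data": {
  "plan": [
    [-4, 0, 0, 0, 1],
    [-4, 0, 0, 0, 1],
    [-4, 0, 0, 0, 1],
    [-3, 0, 0, 0, 1],
    [0, 0, 0, 0, 1]
  ]
}}

```text
t: 28.95
tool_pos: [630.2, 177.5, 80.5]
orientation: [3.132, -0.239, -0.003]
wrist_force: [0.2, 0.9, 0.6]
grip_width: 0.6
```

```bash
python3 inbox.py
```

```text
tcp in box 129.41784848885047 -0.2217358815121706 80.45204174573168 F [0.234 0.876 0.641] w 0.580917618027135 t 28.95
```

>>> {"op": "jog_arm", "data": {
  "plan": [
    [-2, 0, 0, 0, 1],
    [-2, 0, 0, 0, 1],
    [0, 0, 0, 0, 1]
  ]
}}

```text
t: 29.25
tool_pos: [627.7, 178.0, 80.7]
orientation: [3.132, -0.239, 0.001]
wrist_force: [3.8, -1.1, -0.3]
grip_width: 0.5
```

>>> {"op": "jog_arm", "data": {
  "plan": [
    [-1, 0, 0, 0, 1],
    [-1, 0, 0, 0, 1],
    [0, 0, 0, 0, 1]
  ]
}}

```text
t: 29.55
tool_pos: [627.6, 178.1, 80.8]
orientation: [-3.132, 0.239, -0.006]
wrist_force: [7.7, -3.5, -2.8]
grip_width: 0.7
```

```bash
python3 inbox.py
```

```text
tcp in box 126.77761942674745 -0.019938298907771212 80.75343394073754 F [ 7.662 -3.465 -2.794] w 0.7436621773916959 t 29.55
```

>>> {"op": "jog_arm", "data": {
  "plan": [
    [-2, 0, 0, 0, 1],
    [0, 0, 0, 0, 1],
    [0, 0, 0, 0, 1]
  ]
}}

```text
t: 29.85
tool_pos: [627.5, 178.2, 80.9]
orientation: [-3.131, 0.239, -0.011]
wrist_force: [11.8, -5.5, -5.6]
grip_width: 0.7
```

>>> {"op": "jog_arm", "data": {
  "plan": [
    [5, 0, 0, 0, 1],
    [20, 0, 0, 0, 1],
    [30, 0, -20, 0, 1],
    [0, 0, -45, 0, 1],
    [0, 0, -45, 0, 1]
  ]
}}

```text
t: 30.35
tool_pos: [676.6, 169.9, 189.6]
orientation: [3.13, -0.24, -0.01]
wrist_force: [1.3, 0.5, 0.4]
grip_width: 0.7
```

>>> {"op": "jog_arm", "data": {
  "plan": [
    [0, 30, -40, 0, 1],
    [0, 40, -30, 0, 1],
    [0, 45, 0, 0, 1],
    [0, 45, 0, 0, 1],
    [0, 45, 0, 0, 1]
  ]
}}

```text
t: 30.85
tool_pos: [645.2, -33.1, 260.6]
orientation: [-3.132, 0.238, 0.004]
wrist_force: [0.6, 0.5, -1.5]
grip_width: 0.6
```

```bash
python3 inbox.py;python3 snap.py 19 scene top
python3 - <<'E'
import cv2
s=cv2.imread("pics/scene19.png");cv2.imwrite("pics/scene19c.png",cv2.resize(s[140:260,245:385],None,fx=5,fy=5,interpolation=cv2.INTER_CUBIC))
s=cv2.imread("pics/top19.png");cv2.imwrite("pics/top19c.png",cv2.resize(s[150:270,140:270],None,fx=5,fy=5,interpolation=cv2.INTER_CUBIC))
E
```

```text
tcp in box 176.31005495712793 -206.0315639007673 260.63353555910817 F [ 0.586  0.547 -1.494] w 0.6064927777840853 t 30.85
```

View pics/scene19c.png

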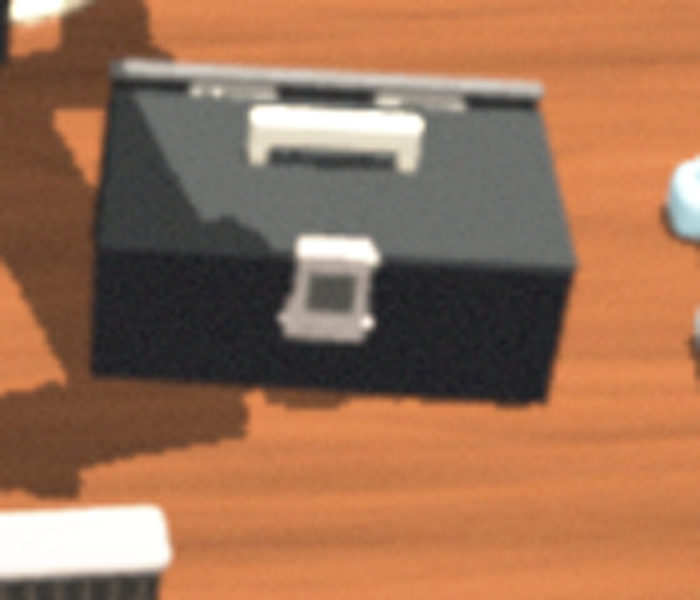

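View pics/top19c.png

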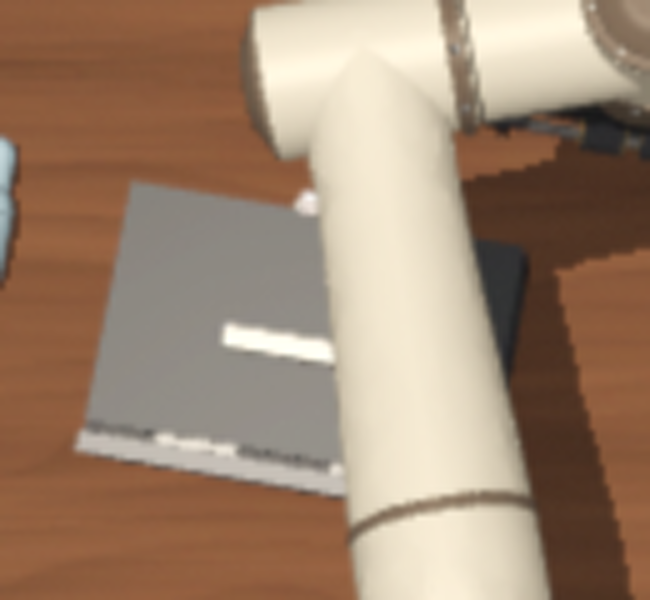

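The clasp is closed over the tab: claw top at row 238, matching the 0 rad prediction. One settle row, a check of the bystanders, and then I'll hand in.

>>> {"op": "jog_arm", "data": {
  "plan": [
    [0, 0, 0, 0, 1],
    [0, 0, 0, 0, 1],
    [0, 0, 0, 0, 1]
  ]
}}

```text
t: 31.25
tool_pos: [646.8, -30.7, 260.4]
orientation: [-3.133, 0.236, 0.002]
wrist_force: [0.1, 0.7, 0.6]
grip_width: 0.6
```

Run:
```python
import cv2,numpy as np
from rig import env,eyes
a=cv2.imread("pics/scene0.png");b=eyes.get_image("scene");cv2.imwrite("pics/scene20.png",b)
for n,(r0,r1,c0,c1) in dict(brush=(238,266,218,284),tree=(168,232,374,414),dish=(230,265,130,172),hanger=(168,220,95,136)).items():
    A=np.float32(cv2.cvtColor(a[r0:r1,c0:c1],6));B=np.float32(cv2.cvtColor(b[r0:r1,c0:c1],6))
    print(n,cv2.phaseCorrelate(A,B),np.abs(A-B).mean())
s=env.read_state();print(s["wrist_force"],abs(s["dq"]).max(),s["t"])
```

```text
brush ((-0.02648885884556762, 0.35170439955916777), 0.8819283423600374) 4.271104
tree ((0.0002037441663418349, 0.03303898334747757), 0.9487265031784773) 1.8191407
dish ((0.5102771961411996, 0.03601694117223175), 1.0113731309219642) 1.729932
hanger ((0.6926438093252116, -0.7063795686252377), 0.6808415287316091) 15.686679
[ 0.52254159 -0.07063229 -0.27387435] 0.0037031076520183935 31.3
```

View pics/scene20.png

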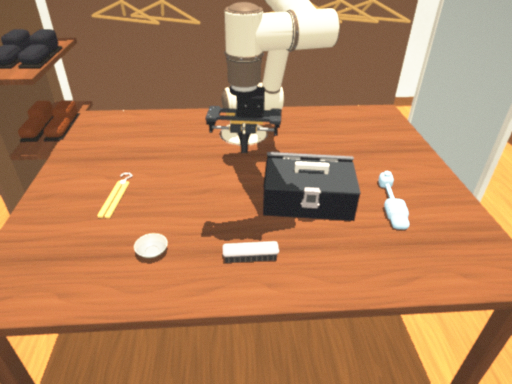

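The box is closed and clasped (311,197), the bystanders are where they were, and the arm is clear. Handing in.

```bash
python3 -c "
from rig import sign_off
print(sign_off())"
```

```text
the job is handed in; nothing more can be done
None
```

The shoebox is closed and clasped, and I handed the job in at about 31 s of the 56 s allowed. `sign_off()` gives no verdict, so the result rests on my own checks.

**What I did**
- **Lid pick-up:** I picked up the lid by its bar and propped its front ribs on the front wall so it tilted in the grip. I then slid the tongues under the lip and raised the handle to increase the tilt.
- **Closing:** I lowered the lid while still gripping it and pressed it past the bead until it sat rigid at its home height under about 18 N.
- **Clasp:** I gripped the clasp by its sides and swung it part way up. I then pushed it shut with closed fingers to a firm stop, about 12 N.

**Last checks**
- **Lid and clasp:** in the scene view the lid is flat with its tongues under the lip. The clasp's claw is where it should be for 0 rad, over the tab.
- **Bystanders:** the brush, shoe tree and dish matched their starting images to about half a pixel, roughly 2 mm. The hanger's comparison was unreliable because the arm's shadow had moved off it, but it looks unmoved.
- **Arm:** clear of everything, with forces near zero.

**What disagreed with the description or went wrong**
- **Fingertips:** they ended about 25 mm short of the reported TCP, so my first grasp closed just above the bar and I had to repeat it.
- **Clasp start angle:** it started at about 1.05 rad in the images. I had assumed 1.5, so my planned arc briefly loaded the grip with 16 N.
- **Lid rib:** it caught on the front wall's edge once while lowering, at about 9 N. I backed off and lowered it again.

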